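# Pack the seed caddies in the airtight tub and seal it

### The arm

A 6-joint arm with a two-finger parallel gripper is mounted at the origin on the work surface. World frame = base frame: x ahead of the robot, y to its left, z up, the work surface at z = 0. Lengths are in m, angles in rad, forces in N, time in s.
With the tool pointing down it reaches from about 0.3 to 0.85 m from the base axis. Payload 5.4 kg.
Tool frame: the origin (TCP) lies at the very end of the fingers, on their centre line; the grasp point (between the pads) lies 19 mm behind it; z points along the fingers, y is the line along which they close (so a half turn about z gives the same grasp; the last joint's range is limited). The gripper opens to 85 mm and grips with 20 to 120 N. Pads are 22 mm wide; open, the fingers measure 114 mm over their backs; the gripper's body (76 mm by 85 mm) begins 54 mm behind the grasp point. The pads swing forward as they close: fully open they stand 13 mm farther back than shut.
Start: joints at [-1.455, 0.158, 1.597, -0, 1.386, -0.21], TCP at [0.184, -0.545, 0.194] pointing down, gripper open.
Joint ranges: [-2.91, 2.91], [-0.94, 2.29], [0.18, 2.7], [-1.29, 4.43], [0.17, 2.64], [-3, 3]. Speed limits (rad/s): [2.57, 2.57, 3.14, 3.14, 3.14, 3.14].

### API

Orientations are given as a unit quaternion [w, x, y, z].
In Python, from station import env, cams, ticket gives the robot as it stands.
- The arm moves only by the shell command python3 -m creep 'ROWS' [FORCE]. ROWS is a JSON object of lists of equal length, an entry for each row: "gripper": the finger opening in cm, from 0 to 8.54; "travel": the shift along the tool's x, y, z in cm, a list of three; "dr": the turn, a rotation vector about the tool's x, y, z in degrees, a list of three. A call has 1 to 12 rows; each row shifts and turns the commanded pose from where the row before left it, along the tool's axes as they then stand; what a row does not reach is not made up. A row lasts 1/12 s, in which the tool goes at most 41.7 mm and 7.16 degrees, less where a joint would pass 70% of its speed; a pose out of reach is approached as far as the arm can. A call with a gripper value outside its range is refused whole. The fingers move at their own pace and stop on an object; FORCE is the grip in N (left out, the last holds). Time passes only in rows, so rows that do not move let the fingers close. It gives the time, the measured TCP pose, the force, the opening and the grip force at its end, in the units of the state.
- env.read_state(): the state, without advancing time (a new reading comes with each control period).
- cams.read_camera(name): name is "scene" or "top" or "wrist"; returns (picture, depth): 480x640x3 uint8, red, green, blue; 480x640 float32, m along the optical axis (not along the pixel's ray), 0 where there is no reading.
- cams.camera_params(name): a dict with "intrinsics" (3x3 intrinsics, pixels), "rvec" (rotation vector, rad) and "tvec" (3), from world to camera coordinates, as OpenCV has them; the wrist camera has in their place "hand_eye" (4x4, takes a point from camera to tool coordinates, whose origin is the TCP and whose axes are the flange's). Camera axes: x right, y down, z forward; pixel columns grow to the right and rows downward; lengths in m; the calibration is good to about 2 mm. The wrist camera is an equidistant fisheye: a pixel r from the principal point sees the ray r / f radians off the axis. A picture is of the moment at which its call begins: read the wrist's pose just before it. camera_params takes no time and is no camera call.
- ticket.sign_off(): hands the job in; it is judged then, once.
The state is a dict: "time_s": time; "q": joint angles; "qd": joint speeds; "effort": joint torques, N m; "tcp_pos": TCP position; "ee_rot": TCP orientation; "contact_force": force on the tool from outside, world axes, zero at the start; "moment": the same for the moment, N m; "width": finger opening in m; "finger_force": force on a finger pad.
Only numpy, scipy, OpenCV 4.12 (cv2) and the standard library are available. Lean on these libraries where they do the work, as an engineer would, in place of code of your own. Each camera call takes 0.05 s, during which the arm holds its last target. There are 200 camera calls.

### The job

Put all the yellow seed caddies into the blue tub and set the white lid on it. Then press the lid down around its edge, point by point over the six green dots, until the seal is fully home all round, and after that turn each red cam a full quarter turn clockwise to lock the lid down. Leave the other things on the table where they stand.

Things in the scene. Friction and masses are not known exactly. Their poses are not given: they have to be found in the camera images.
- tub: blue open tub fixed to the table, 160 (x) x 210 (y) x 66 mm tall, walls and floor 6 mm; origin: centre of underside, z up. On its two long walls (x = -77, +77 mm) lie black gaskets, three 36 mm pads each (y = -85, 0, +85), 7 mm above the wall top; each pushes down 6 mm at about 9 N and stays down (no spring). At each end (y = +130, -130) a red cam latch on a bracket reaching to y = 149 mm
- lid: white loose lid, about 0.35 kg: plug 140 (x) x 190 (y) x 14 mm, 4 mm free all round in the tub's mouth, under a panel 170 x 214 x 8 mm (top at z = 22); green rib handle in the middle 14 (x) x 90 (y) mm, top at z = 52. Origin: centre of the plug's underside, z up. Goes on with its y along the tub's y, either way round. Its origin is 59 mm above the tub's on the unpressed gasket, 53 mm fully home
- press0 (a point): centre of the green dot on the lid's panel top at lid x = -74 mm, y = -85 mm: a place to press. It is 81 mm above the tub's origin on the unpressed gasket and 75 mm fully home. Pressing with 10 to 20 N sends the gasket pad below it down for good; the lid is stiff, so it may rise again here until the other pads of that side are down too. Corners are easiest first, then the middles
- press1 (a point): centre of the green dot on the lid's panel top at lid x = -74 mm, y = +0 mm: a place to press. It is 81 mm above the tub's origin on the unpressed gasket and 75 mm fully home. Pressing with 10 to 20 N sends the gasket pad below it down for good; the lid is stiff, so it may rise again here until the other pads of that side are down too. Corners are easiest first, then the middles
- press2 (a point): centre of the green dot on the lid's panel top at lid x = -74 mm, y = +85 mm: a place to press. It is 81 mm above the tub's origin on the unpressed gasket and 75 mm fully home. Pressing with 10 to 20 N sends the gasket pad below it down for good; the lid is stiff, so it may rise again here until the other pads of that side are down too. Corners are easiest first, then the middles
- press3 (a point): centre of the green dot on the lid's panel top at lid x = +74 mm, y = -85 mm: a place to press. It is 81 mm above the tub's origin on the unpressed gasket and 75 mm fully home. Pressing with 10 to 20 N sends the gasket pad below it down for good; the lid is stiff, so it may rise again here until the other pads of that side are down too. Corners are easiest first, then the middles
- press4 (a point): centre of the green dot on the lid's panel top at lid x = +74 mm, y = +0 mm: a place to press. It is 81 mm above the tub's origin on the unpressed gasket and 75 mm fully home. Pressing with 10 to 20 N sends the gasket pad below it down for good; the lid is stiff, so it may rise again here until the other pads of that side are down too. Corners are easiest first, then the middles
- press5 (a point): centre of the green dot on the lid's panel top at lid x = +74 mm, y = +85 mm: a place to press. It is 81 mm above the tub's origin on the unpressed gasket and 75 mm fully home. Pressing with 10 to 20 N sends the gasket pad below it down for good; the lid is stiff, so it may rise again here until the other pads of that side are down too. Corners are easiest first, then the middles
- caddy0: yellow square seed caddy, 40 x 40 x 30 mm with a green round cap 32 mm across and 8 mm high on top, about 90 g; origin at the centre of its underside, z up. May be absent (two to four are present)
- caddy1: yellow square seed caddy, 40 x 40 x 30 mm with a green round cap 32 mm across and 8 mm high on top, about 90 g; origin at the centre of its underside, z up. May be absent (two to four are present)
- caddy2: yellow square seed caddy, 40 x 40 x 30 mm with a green round cap 32 mm across and 8 mm high on top, about 90 g; origin at the centre of its underside, z up. May be absent (two to four are present)
- caddy3: yellow square seed caddy, 40 x 40 x 30 mm with a green round cap 32 mm across and 8 mm high on top, about 90 g; origin at the centre of its underside, z up. May be absent (two to four are present)
- cam_left (a joint): angle of the red cam at the tub's +y end: 0 open, pi/2 locked; turns clockwise seen from above between stops, stays where left (0.06 N m). At 0 its bar and the steel tongue under it lie along the tub's +x, at pi/2 along the tub's y, tongue over the lid's edge. The tongue sinks 3 mm as it turns, drawing the lid down; a lid standing proud blocks it
- cam_right (a joint): angle of the red cam at the tub's -y end: same as cam_left, except that at 0 its tongue points along the tub's -x
- cam_left_grip (a point): centre of the left cam's red bar, on its axis (tub x = 0, y = +130 mm) at 99 mm height; the bar is 46 mm long, 12 mm wide and 26 mm tall (86 to 112 mm height) and turns with the cam. The point's x axis runs along the bar
- cam_right_grip (a point): centre of the right cam's red bar (tub x = 0, y = -130 mm), same bar
- mug: white mug of clothes pegs, 80 mm across, 90 mm tall (pegs to 110 mm), a bystander
- planter: standing stainless bulb planter with wooden handle, 210 mm tall, a bystander
- sprayer: red hand sprayer, 84 mm across, 195 mm tall, a bystander

How it is judged:
By the outcome, as a careful person would: the job done as asked, in the order asked, and still so for the second after the job is handed in, with the robot touching nothing.
Of caddy0, caddy1, caddy2, caddy3 only 2 to 4 are there at a start; the rules pass over those that are not, and their reading is None.
At some moment in a run one of caddy0, caddy1, caddy2, caddy3, lid may be knocked a few centimetres aside while the robot is not near it.
Once in a run the grip may slacken for a moment while it holds something.
It also fails if it takes over 208 s, if anything falls off the work surface, if the arm or the gripper's body presses on something with over 40 N, if the wrist force passes 120 N, or if a joint passes its speed limit or range.

## Working session

There is one attempt and no reset: what is moved stays moved. The work goes in short steps, Python scripts to look and compute and a shell command to move; the robot and the scene stay as the last step left them, time stands still between calls to the robot, and variables do not carry over. Pictures are saved under pics/ and viewed, at most 14 in all, crops included, and the job is handed in when it is done.

```bash
ls; mkdir -p pics; python3 - <<'E'
from station import env,cams,ticket
import cv2,numpy as np
s=env.read_state()
for k in s: print(k,np.round(s[k],3))
for n in ["scene","top","wrist"]:
    p=cams.camera_params(n); print(n,{k:np.round(v,3).tolist() for k,v in p.items()})
a,d=cams.read_camera("top"); cv2.imwrite("pics/top0.png",a[:,:,::-1]); np.save("top0.npy",d)
b,e=cams.read_camera("scene"); cv2.imwrite("pics/scene0.png",b[:,:,::-1])
print((d>0).mean(),(e>0).mean())
E
```

```text
pics
time_s 0.0
q [-1.455  0.159  1.598 -0.     1.386 -0.21 ]
qd [-0.    -0.001  0.     0.001  0.     0.002]
effort [ 2.0000e-03 -3.9599e+01 -3.3143e+01  0.0000e+00  8.0000e-03 -0.0000e+00]
tcp_pos [ 0.184 -0.544  0.193]
ee_rot [-0.001  0.987  0.162  0.   ]
contact_force [-0.445  0.538 -0.728]
moment [ 0.     0.035 -0.001]
finger_force 0.0
width 0.085
scene {'intrinsics': [[560.894, 0.0, 322.364], [0.0, 560.894, 235.94], [0.0, 0.0, 1.0]], 'rvec': [0.896, 2.643, -0.893], 'tvec': [0.489, -0.217, 1.722]}
top {'intrinsics': [[483.944, 0.0, 325.948], [0.0, 483.944, 242.636], [0.0, 0.0, 1.0]], 'rvec': [2.175, -2.151, 0.131], 'tvec': [-0.004, 0.623, 1.365]}
wrist {'intrinsics': [[371.648, 0.0, 324.245], [0.0, 371.648, 243.155], [0.0, 0.0, 1.0]], 'hand_eye': [[-0.0, -0.95, -0.311, 0.08], [1.0, -0.0, -0.001, -0.0], [0.001, -0.311, 0.95, -0.181], [0.0, 0.0, 0.0, 1.0]]}
0.9960774739583333 0.9959635416666667
```

View pics/top0.png

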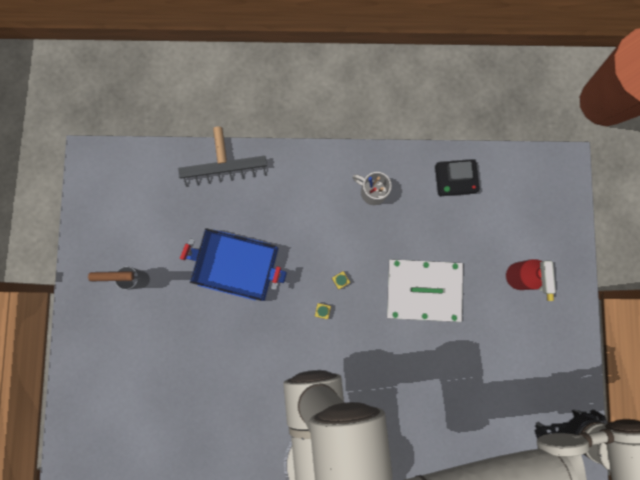

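View pics/scene0.png

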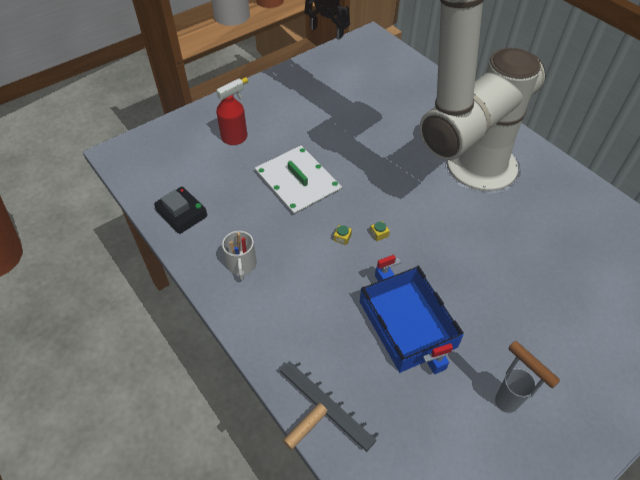

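The top view shows two caddies at (342,280) and (324,311), the lid at (425,290) and the tub at (235,265), with red cams at (187,250) and (277,273). The scene view agrees. Both cams are open, and no other caddies are visible.

```bash
cat > h.py <<'E'
import numpy as np,cv2
from scipy.spatial.transform import Rotation as R
from station import env,cams,ticket
def cam(n):
    p=cams.camera_params(n)
    s=env.read_state()
    if n=="wrist":
        T=np.eye(4);q=s["ee_rot"];T[:3,:3]=R.from_quat([q[1],q[2],q[3],q[0]]).as_matrix();T[:3,3]=s["tcp_pos"]
        W=T@np.array(p["hand_eye"])
    else:
        r=R.from_rotvec(np.ravel(p["rvec"])).as_matrix();W=np.eye(4);W[:3,:3]=r.T;W[:3,3]=-r.T@np.ravel(p["tvec"])
    a,d=cams.read_camera(n)
    return dict(n=n,K=np.array(p["intrinsics"]),W=W,img=a,d=d)
def rays(c,uv):
    uv=np.atleast_2d(np.asarray(uv,float));K=c["K"]
    x=(uv[:,0]-K[0,2])/K[0,0];y=(uv[:,1]-K[1,2])/K[1,1]
    if c["n"]=="wrist":
        r=np.hypot(x,y)+1e-9;v=np.c_[x/r*np.tan(r),y/r*np.tan(r),np.ones_like(x)]
    else: v=np.c_[x,y,np.ones_like(x)]
    return v@c["W"][:3,:3].T
def cast(c,uv,z):
    v=rays(c,uv);o=c["W"][:3,3];return o+v*((z-o[2])/v[:,2])[:,None]
def cloud(c,m):
    r,k=np.nonzero(m&(c["d"]>0));return c["W"][:3,3]+rays(c,np.c_[k,r])*c["d"][r,k][:,None]
def tri(c1,u1,c2,u2):
    a,b=rays(c1,u1)[0],rays(c2,u2)[0];o1,o2=c1["W"][:3,3],c2["W"][:3,3]
    t=np.linalg.lstsq(np.c_[a,-b],o2-o1,rcond=None)[0]
    p,q=o1+a*t[0],o2+b*t[1];return (p+q)/2,np.linalg.norm(p-q)
def mask(c,col):
    h,s,v=cv2.split(cv2.cvtColor(c["img"],cv2.COLOR_RGB2HSV))
    return {"yellow":(h>18)&(h<38)&(s>120)&(v>70),"green":(h>45)&(h<90)&(s>100)&(v>35),
     "red":((h<8)|(h>172))&(s>150)&(v>80),"blue":(h>105)&(h<130)&(s>140)&(v>40),"white":(s<40)&(v>150)}[col]
def blobs(m,lo=10,hi=1e9):
    n,l,st,ce=cv2.connectedComponentsWithStats(m.astype(np.uint8))
    return [(ce[i],l==i,st[i,4]) for i in range(1,n) if lo<=st[i,4]<=hi]
def rect(p):
    (x,y),(w,h),a=cv2.minAreaRect(p[:,:2].astype(np.float32));return np.round([x,y,w,h],4),round(a,1)
E
python3 - <<'E'
from h import *
for n in ["top","scene"]:
    c=cam(n); print("==",n)
    for col in ["yellow","green","red"]:
        for ce,m,a in blobs(mask(c,col),8):
            p=cloud(c,m); p=p[(p[:,0]>0.2)&(p[:,2]<.3)] if len(p) else p
            if len(p)<5: continue
            print(col,np.round(ce,1),a,"med",np.round(np.median(p,0),3),"zmax",np.round(np.percentile(p[:,2],95),3),"rect",*rect(p[p[:,2]>np.percentile(p[:,2],95)-.012]))
    for ce,m,a in blobs(mask(c,"white"),800):
        p=cloud(c,m); print("white",np.round(ce,1),a,np.round(np.median(p,0),3),*rect(p[abs(p[:,2]-.022)<.012]) if (abs(p[:,2]-.022)<.012).sum()>9 else "")
    p=cloud(c,mask(c,"blue")|(c["img"].max(2)<50)); 
    q=cloud(c,mask(c,"blue")); q0=np.median(q,0); print("blue",q0.round(3))
    t=p[(np.hypot(*(p[:,:2]-q0[:2]).T)<.15)&(p[:,2]>.058)&(p[:,2]<.08)]; print("rim",len(t),*rect(t),np.median(t[:,2]))
E
```

```text
== top
yellow [342.2 273.1] 9 med [ 0.535 -0.044  0.032] zmax 0.038 rect [ 0.5356 -0.0441  0.0116  0.0058] 89.8
yellow [334.1 278.3] 10 med [ 0.521 -0.021  0.031] zmax 0.036 rect [ 0.52   -0.0209  0.0054  0.0145] 72.4
yellow [338.8 285.9] 12 med [ 0.498 -0.034  0.03 ] zmax 0.034 rect [ 0.4978 -0.0348  0.0183  0.0065] 72.7
yellow [550.  296.7] 28 med [ 0.472 -0.568  0.191] zmax 0.195 rect [ 0.473  -0.5691  0.0127  0.0144] 0.6
yellow [318.9 305.1] 12 med [0.443 0.021 0.031] zmax 0.039 rect [0.4435 0.0219 0.0064 0.014 ] 26.9
yellow [327.5 306.4] 10 med [ 0.441 -0.005  0.031] zmax 0.036 rect [ 0.4406 -0.0033  0.0141  0.0061] 45.8
yellow [316.8 314.4] 9 med [0.415 0.026 0.029] zmax 0.034 rect [0.4168 0.0277 0.0126 0.0046] 34.5
yellow [325.6 316.6] 10 med [0.409 0.001 0.03 ] zmax 0.033 rect [0.4094 0.0021 0.0062 0.0128] 26.8
green [446.5 188.6] 31 med [ 0.785 -0.348  0.044] zmax 0.049 rect [ 0.7854 -0.3467  0.0162  0.0148] 4.6
green [425.8 264.5] 10 med [ 0.564 -0.289  0.024] zmax 0.025 rect [ 0.5635 -0.2885  0.0059  0.0092] 89.1
green [455. 266.] 9 med [ 0.56  -0.373  0.023] zmax 0.028 re
[... 2413 characters left out ...]
red [231.5 120.8] 1057 med [ 0.551 -0.539  0.096] zmax 0.151 rect [ 0.5428 -0.5565  0.0341  0.0494] 69.9
red [243.2 244.1] 35 med [ 0.773 -0.127  0.092] zmax 0.109 rect [ 0.7709 -0.1288  0.0086  0.0042] 27.3
red [386.1 261. ] 125 med [0.529 0.14  0.11 ] zmax 0.116 rect [0.5279 0.1393 0.0129 0.0436] 73.2
red [442.1 349.6] 148 med [0.589 0.393 0.111] zmax 0.117 rect [0.588  0.3915 0.0118 0.0431] 72.2
white [485.9 103.1] 1886 [0.141 0.054 0.352]
white [297.9 178.3] 2743 [ 0.5   -0.273  0.025] [ 0.4897 -0.2849  0.2213  0.1738] 87.5
white [487.  175.9] 930 [0.051 0.061 0.015] [0.0215 0.0362 0.1289 0.2093] 61.0
blue [0.547 0.261 0.012]
rim 990 [0.5581 0.2635 0.2898 0.1608] 77.1 0.06565875621631312
```

```bash
cat >> h.py <<'E'
def tool():
    s=env.read_state();q=s["ee_rot"];M=R.from_quat([q[1],q[2],q[3],q[0]]).as_matrix()
    return np.array(s["tcp_pos"]),M,s
def plan(x,y,z,psi):
    p,M,s=tool();d=M.T@(np.array([x,y,z])-p)*100;cur=np.degrees(np.arctan2(M[1,0],M[0,0]))
    print("go cm",d.round(2),"rows>=%.1f"%(np.linalg.norm(d)/4.1),"cur psi %.1f turn dz %.1f"%(cur,-((psi-cur+180)%360-180)),"tilt",np.degrees(M[:2,2]).round(2),"q6 %.2f"%s["q"][5],"t %.1f"%s["time_s"])
E
python3 -c "
from h import *
plan(.46,-.01,.22,31)"
```

```text
go cm [ 43.26 -41.79  -2.56] rows>=14.7 cur psi 18.7 turn dz -12.3 tilt [-0.01  0.07] q6 -0.21 t 0.2
```

```bash
python3 -m creep '{"gripper":[8.5,8.5,8.5,8.5,8.5,8.5,8.5,8.5,8.5,8.5,8.5,8.5],"travel":[[2.4,-2.3,-0.15],[2.4,-2.3,-0.15],[2.4,-2.3,-0.15],[2.4,-2.3,-0.15],[2.4,-2.3,-0.15],[2.4,-2.3,-0.15],[2.4,-2.3,-0.15],[2.4,-2.3,-0.15],[2.4,-2.3,-0.15],[2.4,-2.3,-0.15],[2.4,-2.3,-0.15],[2.4,-2.3,-0.15]],"dr":[[0,0,0],[0,0,0],[0,0,0],[0,0,0],[0,0,0],[0,0,0],[0,0,0],[0,0,0],[0,0,0],[0,0,0],[0,0,0],[0,0,0]]}' 40
python3 -c "
from h import *
plan(.46,-.01,.22,31)"
```

```text
time_s: 1.2
tcp_pos: [0.3689, -0.1895, 0.2125]
ee_rot: [0.0, 0.987, 0.162, 0.0]
contact_force: [0.0, -0.2, 0.1]
width: 0.0847
finger_force: 0.0
go cm [ 14.37 -14.09  -0.76] rows>=4.9 cur psi 18.6 turn dz -12.4 tilt [ 0.01 -0.01] q6 0.48 t 1.2
```

```bash
python3 -m creep '{"gripper":[8.5,8.5,8.5,8.5,8.5,8.5,8.5,8.5],"travel":[[2.4,-2.3,-0.15],[2.4,-2.3,-0.15],[2.4,-2.3,-0.15],[2.4,-2.3,-0.15],[2.4,-2.3,-0.15],[2.4,-2.3,-0.15],[0,0,0],[0,0,0]],"dr":[[0,0,0],[0,0,0],[0,0,0],[0,0,0],[0,0,0],[0,0,0],[0,0,-6],[0,0,-6]]}'
python3 - <<'E'
from h import *
plan(.46,-.01,.22,31)
c=cam("wrist"); cv2.imwrite("pics/w1.png",c["img"][:,:,::-1])
E
```

```text
time_s: 1.87
tcp_pos: [0.4611, -0.0124, 0.2213]
ee_rot: [-0.0, 0.963, 0.269, -0.0]
contact_force: [-0.3, -1.0, 0.6]
width: 0.0851
finger_force: 0.0
go cm [ 0.03 -0.26  0.13] rows>=0.1 cur psi 31.2 turn dz 0.2 tilt [-0.02  0.01] q6 0.74 t 1.9
```

View pics/w1.png

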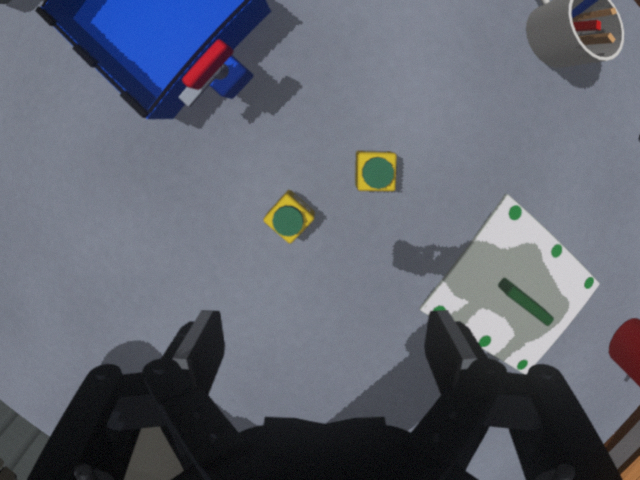

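The wrist view shows the caddies at (377,172) and (288,218), and the right cam at (208,65).

```bash
cat >> h.py <<'E'
def caddies(cs):
    out={}
    for c in cs:
        l=[]
        for ce,m,a in blobs(cv2.dilate((mask(c,"yellow")|mask(c,"green")).astype(np.uint8),np.ones((3,3)))>0,60):
            y=m&mask(c,"yellow");g=m&mask(c,"green")
            if y.sum()<20 or g.sum()<10: continue
            P=cast(c,np.argwhere(g)[:,::-1],.038).mean(0)
            rr=rect(cast(c,np.argwhere(y|g)[:,::-1],.031))
            D=cloud(c,g);l.append((np.argwhere(g)[:,::-1].mean(0),P,rr)); print(c["n"],l[-1][0].round(),"cap",P.round(4),"body",*rr,"depth cap",np.median(D,0).round(4))
        out[c["n"]]=l
    return out
E
python3 - <<'E'
from h import *
W=cam("wrist");T=cam("top");S=cam("scene")
o=caddies([W,T,S])
for u,P,_ in o["wrist"]:
    for n,c in(("scene",S),("top",T)):
        for v,Q,_ in o[n]:
            if np.hypot(*(P-Q)[:2])<.02: r=tri(W,u,c,v);print(n,"tri",r[0].round(4),round(r[1],4))
c=W;m=mask(c,"red")
for ce,b,a in blobs(m,200): p=cloud(c,b); print("red",ce.round(),a,np.median(p,0).round(3),*rect(p[p[:,2]>.105]) if (p[:,2]>.105).sum()>9 else "")
E
```

```text
wrist [377. 172.] cap [ 0.5175 -0.0391  0.038 ] body [ 0.5176 -0.0383  0.0397  0.0398] 32.1 depth cap [ 0.5175 -0.039   0.0392]
wrist [287. 220.] cap [0.4289 0.0124 0.038 ] body [0.4303 0.0126 0.0395 0.0417] 78.5 depth cap [0.4292 0.0125 0.0392]
scene [380. 226.] cap [0.4284 0.0112 0.038 ] body [0.4329 0.02   0.055  0.0432] 69.4 depth cap [0.4297 0.0131 0.04  ]
scene [342. 230.] cap [ 0.5175 -0.0404  0.038 ] body [ 0.523  -0.0347  0.0549  0.0428] 32.2 depth cap [ 0.519  -0.0396  0.0407]
scene tri [ 0.5179 -0.0392  0.0393] 0.001
scene tri [0.4296 0.0125 0.0402] 0.0001
red [204.  62.] 683 [0.527 0.138 0.113] [0.5264 0.1389 0.0111 0.0447] 75.3
red [628. 347.] 1241 [ 0.527 -0.528  0.039]
```

```bash
python3 -c "
from h import *
plan(.5176,-.0388,.008,32)"
```

```text
go cm [ 3.67  5.01 21.32] rows>=5.4 cur psi 30.5 turn dz -1.5 tilt [-0.02  0.  ] q6 0.74 t 2.1
```

```bash
python3 -m creep '{"gripper":[8.5,8.5,8.5,8.5,8.5,8.5,8.5,8.5,3,3,3,3],"travel":[[1.83,2.5,3.3],[1.84,2.51,3.0],[0,0,3],[0,0,3],[0,0,3],[0,0,3],[0,0,3],[0,0,0],[0,0,0],[0,0,0],[0,0,0],[0,0,0]],"dr":[[0,0,-1.5],[0,0,0],[0,0,0],[0,0,0],[0,0,0],[0,0,0],[0,0,0],[0,0,0],[0,0,0],[0,0,0],[0,0,0],[0,0,0]]}' 50
python3 -m creep '{"gripper":[3,3,3,3,3,3,3,3],"travel":[[0,0,0],[0,0,0],[0,0,0],[0,0,-3],[0,0,-3],[0,0,-3],[0,0,-3],[0,0,-3]],"dr":[[0,0,0],[0,0,0],[0,0,0],[0,0,0],[0,0,0],[0,0,0],[0,0,0],[0,0,0]]}'
python3 -c "
from h import *
y=np.radians(90-13.15);u=np.array([np.cos(y),np.sin(y)])
p=np.array([.5565,.265])+.045*u;plan(*p,.17,76.9)
p=np.array([.5565,.265])-.045*u;print(p)"
```

```text
time_s: 3.07
tcp_pos: [0.5168, -0.0371, 0.0145]
ee_rot: [0.001, 0.961, 0.277, 0.002]
contact_force: [-0.0, 0.5, 1.2]
width: 0.0387
finger_force: 0.0
time_s: 3.73
tcp_pos: [0.5146, -0.0364, 0.1637]
ee_rot: [0.0, 0.961, 0.277, 0.0]
contact_force: [-0.2, 0.7, 0.4]
width: 0.0301
finger_force: 0.0
go cm [ 22.79 -26.45  -0.63] rows>=8.5 cur psi 32.2 turn dz -44.7 tilt [0.01 0.  ] q6 0.70 t 3.7
[0.54626245 0.22118   ]
```

```bash
python3 - <<'E'
from h import *
W=cam("wrist");S=cam("scene")
o=caddies([W,S]); cv2.imwrite("pics/w2.png",W["img"][:,:,::-1])
E
```

```text
wrist [330. 219.] cap [ 0.5179 -0.0392  0.038 ] body [ 0.5195 -0.038   0.0421  0.0391] 31.4 depth cap [ 0.5181 -0.0392  0.0391]
wrist [230. 271.] cap [0.4288 0.0123 0.038 ] body [0.4334 0.0117 0.0391 0.0474] 77.5 depth cap [0.4296 0.0123 0.039 ]
scene [380. 226.] cap [0.4284 0.0112 0.038 ] body [0.4329 0.02   0.055  0.0432] 69.4 depth cap [0.431  0.013  0.0411]
scene [342. 230.] cap [ 0.5173 -0.0403  0.038 ] body [ 0.523  -0.0347  0.0549  0.0428] 32.2 depth cap [ 0.5183 -0.0385  0.0404]
```

View pics/w2.png

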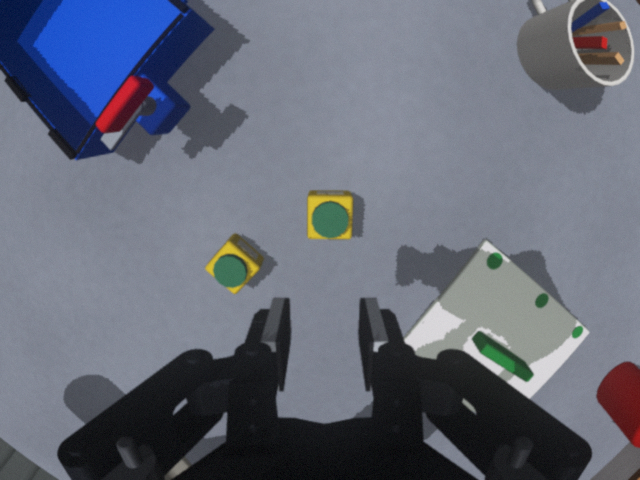

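Caddy A at (330,219) was not gripped. The part-open pads stand farther back, so I need to go lower.

```bash
python3 -c "
from h import *
plan(.5180,-.0390,.003,31.8)"
```

```text
go cm [-0.26 -0.06 16.54] rows>=4.0 cur psi 32.2 turn dz 0.4 tilt [ 0.62 -0.19] q6 0.70 t 3.8
```

```bash
python3 -m creep '{"gripper":[7,7,7,7,7,7,7,7],"travel":[[0,0,2.5],[0,0,2.5],[0,0,2.5],[0,0,2.5],[0,0,2.5],[0,0,2],[0,0,0],[0,0,0]],"dr":[[0,0,0],[0,0,0],[0,0,0],[0,0,0],[0,0,0],[0,0,0],[0,0,0],[0,0,0]]}' 50; python3 -c "
from h import *
plan(.5180,-.0390,.003,31.8)"
```

```text
time_s: 4.5
tcp_pos: [0.5135, -0.036, 0.0159]
ee_rot: [-0.001, 0.961, 0.277, -0.001]
contact_force: [-0.2, -0.6, 1.2]
width: 0.0697
finger_force: 0.0
go cm [0.23 0.5  1.29] rows>=0.3 cur psi 32.2 turn dz 0.4 tilt [-0.19  0.06] q6 0.70 t 4.5
```

```bash
python3 -m creep '{"gripper":[7,7,7,7],"travel":[[0.2,0.4,0.7],[0,0,0.6],[0,0,0],[0,0,0]],"dr":[[0,0,0],[0,0,0],[0,0,0],[0,0,0]]}' 50; python3 -c "
from h import *
for i in range(3):
  plan(.5180,-.0390,.003,31.8);cam('wrist')"
```

```text
time_s: 4.83
tcp_pos: [0.519, -0.0389, 0.0044]
ee_rot: [0.0, 0.961, 0.277, 0.0]
contact_force: [-0.6, 0.3, -0.5]
width: 0.0703
finger_force: 0.0
go cm [-0.09 -0.05  0.14] rows>=0.0 cur psi 32.2 turn dz 0.4 tilt [ 0.02 -0.01] q6 0.70 t 4.8
go cm [-0.1  -0.05  0.16] rows>=0.0 cur psi 32.2 turn dz 0.4 tilt [ 0.04 -0.01] q6 0.70 t 4.9
go cm [-0.1  -0.06  0.16] rows>=0.0 cur psi 32.2 turn dz 0.4 tilt [ 0.05 -0.02] q6 0.70 t 4.9
```

Good; close, hold, check the force, then lift.

```bash
python3 -m creep '{"gripper":[3,3,3,3,3,3,3,3],"travel":[[0,0,0],[0,0,0],[0,0,0],[0,0,0],[0,0,0],[0,0,0],[0,0,0],[0,0,0]],"dr":[[0,0,0],[0,0,0],[0,0,0],[0,0,0],[0,0,0],[0,0,0],[0,0,0],[0,0,0]]}' 60
```

```text
time_s: 5.65
tcp_pos: [0.5187, -0.0388, 0.0041]
ee_rot: [-0.0, 0.961, 0.277, -0.0]
contact_force: [-0.8, 0.7, 0.0]
width: 0.0295
finger_force: 0.0
```

```bash
python3 - <<'E'
from h import *
W=cam("wrist");S=cam("scene")
o=caddies([W,S]); i=np.hstack([W["img"][:,100:540],cv2.resize(S["img"][160:300,280:420],(360,360)).repeat(1,0) if 0 else np.vstack([cv2.resize(S["img"][160:300,280:420],(360,360)),np.zeros((120,360,3),np.uint8)])]);cv2.imwrite("pics/w3.png",i[:,:,::-1])
E
```

```text
wrist [327. 313.] cap [ 0.5182 -0.0399  0.038 ] body [ 0.5209 -0.0372  0.0488  0.0388] 30.3 depth cap [ 0.5195 -0.0397  0.0391]
wrist [146. 371.] cap [0.4321 0.0217 0.038 ] body [0.4445 0.0209 0.031  0.0636] 58.1 depth cap [0.4339 0.0219 0.039 ]
scene [380. 226.] cap [0.4287 0.0115 0.038 ] body [0.4329 0.02   0.055  0.0432] 69.4 depth cap [0.4309 0.012  0.0405]
scene [341. 232.] cap [ 0.5245 -0.0388  0.038 ] body [ 0.5242 -0.0339  0.052   0.0429] 31.9 depth cap [ 0.5252 -0.0373  0.0408]
```

View pics/w3.png

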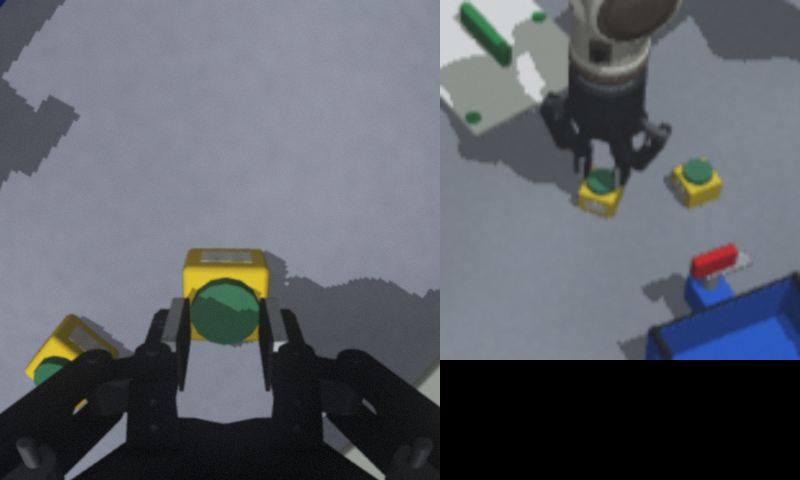

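The fingertips seem to stand at cap height around (280,330). I'll measure where they really are from the wrist depth.

```bash
python3 - <<'E'
from h import *
p,M,s=tool();W=cam("wrist")
for (u0,u1,v0,v1) in [(262,286,295,390),(362,386,295,390)]:
    m=np.zeros((480,640),bool);m[v0:v1,u0:u1]=1
    m&=(W["img"].max(2).astype(int)-W["img"].min(2)<40)&(W["d"]<.2)
    q=(cloud(W,m)-p)@M*100
    print(len(q),"tool cm  x %s y %s z %s"%tuple(np.percentile(q[:,i],[2,50,98]).round(2) for i in range(3)))
print(s["tcp_pos"],s["width"])
# flange height check via table depth
m=np.zeros((480,640),bool);m[50:150,200:450]=1
print(np.median(cloud(W,m)[:,2]))
E
```

```text
2069 tool cm  x [-0.8   1.09  1.72] y [-2.46 -1.73 -1.44] z [-10.64  -7.4   -4.54]
2069 tool cm  x [-0.9   1.08  1.71] y [1.35 1.6  2.29] z [-10.61  -7.24  -4.53]
[ 0.51869728 -0.03880209  0.00407924] 0.029784068414889793
0.0012476319830964644
```

Both the depth and the picture put the fingertips about 4.4 cm short of the reported TCP, just above the cap. I'll open, go down in small steps and watch the force.

```bash
cat >> h.py <<'E'
def tips(W=None):
    p,M,s=tool();W=W or cam("wrist")
    q=(cloud(W,(W["img"].max(2).astype(int)-W["img"].min(2)<40)&(W["d"]<.25)&(W["d"]>.05))-p)@M*100
    h=s["width"]*50
    for sg in(-1,1):
        k=q[(abs(q[:,0])<2.2)&(q[:,1]*sg>h-.6)&(q[:,1]*sg<h+2.0)&(q[:,2]<-.5+0*q[:,2])&(p[2]*100-q[:,2]>1.0)]
        print("tip",sg,len(k),"z cm",np.percentile(k[:,2],[90,98,99.8]).round(2) if len(k) else "","x",np.percentile(k[:,0],[2,98]).round(2) if len(k) else "")
E
python3 -m creep '{"gripper":[6.5,6.5,6.5,6.5,6.5,6.5],"travel":[[0,0,0],[0,0,0],[0,0,0.5],[0,0,0.5],[0,0,0],[0,0,0]],"dr":[[0,0,0],[0,0,0],[0,0,0],[0,0,0],[0,0,0],[0,0,0]]}' 50; python3 - <<'E'
from h import *
tips();S=cam("scene")
m=np.zeros((480,640),bool);m[195:240,315:365]=1
m&=(S["img"].max(2)<70)
q=cloud(S,m);q=q[(np.hypot(q[:,0]-.519,q[:,1]+.039)<.07)&(q[:,2]<.2)];print("scene dark low",len(q),np.percentile(q[:,2],[1,5,20]).round(3))
E
```

```text
time_s: 6.3
tcp_pos: [0.5181, -0.0386, -0.0066]
ee_rot: [-0.0, 0.961, 0.277, -0.001]
contact_force: [-0.6, -0.7, 0.7]
width: 0.0652
finger_force: 0.0
tip -1 7790 z cm [-6.06 -5.01 -4.52] x [-0.79  1.75]
tip 1 8259 z cm [-6.14 -5.03 -4.53] x [-0.94  1.74]
scene dark low 933 [0.044 0.064 0.095]
```

```bash
python3 -m creep '{"gripper":[6.5,6.5,6.5,6.5,6.5,6.5,6.5],"travel":[[0,0,0.5],[0,0,0.5],[0,0,0.5],[0,0,0.5],[0,0,0.5],[0,0,0.3],[0,0,0]],"dr":[[0,0,0],[0,0,0],[0,0,0],[0,0,0],[0,0,0],[0,0,0],[0,0,0]]}' 50; python3 -m creep '{"gripper":[3,3,3,3,3,3,3,3],"travel":[[0,0,0],[0,0,0],[0,0,0],[0,0,0],[0,0,0],[0,0,0],[0,0,0],[0,0,0]],"dr":[[0,0,0],[0,0,0],[0,0,0],[0,0,0],[0,0,0],[0,0,0],[0,0,0],[0,0,0]]}' 50
python3 -c "
from h import *
tips()"
```

```text
time_s: 6.98
tcp_pos: [0.5179, -0.0386, -0.0349]
ee_rot: [-0.001, 0.961, 0.277, -0.001]
contact_force: [-0.3, 0.4, -0.5]
width: 0.0647
finger_force: 0.0
time_s: 7.65
tcp_pos: [0.5192, -0.039, -0.0335]
ee_rot: [0.0, 0.961, 0.277, 0.0]
contact_force: [0.3, 0.9, 3.9]
width: 0.0392
finger_force: 51.7
tip -1 9630 z cm [-6.82 -5.18 -4.52] x [-0.58  1.99]
tip 1 9529 z cm [-6.79 -5.16 -4.54] x [-0.6   1.99]
```

Gripped at 52 N. Lifting.

```bash
python3 -m creep '{"gripper":[3,3,3,3,3,3,3],"travel":[[0,0,-1.5],[0,0,-2.5],[0,0,-3],[0,0,-3],[0,0,-3],[0,0,-2.5],[0,0,0]],"dr":[[0,0,0],[0,0,0],[0,0,0],[0,0,0],[0,0,0],[0,0,0],[0,0,0]]}' 60
python3 -c "
from h import *
y=np.radians(90-13.15);u=np.array([np.cos(y),np.sin(y)])
p=np.array([.5565,.265])+.047*u;print(p);plan(*p,.125,76.9)"
```

```text
time_s: 8.28
tcp_pos: [0.5221, -0.0398, 0.1265]
ee_rot: [0.003, 0.961, 0.277, 0.004]
contact_force: [0.7, -1.0, -0.4]
width: 0.039
finger_force: 61.1
[0.56719256 0.31076756]
go cm [ 22.48 -27.27   0.09] rows>=8.6 cur psi 32.2 turn dz -44.7 tilt [ 0.51 -0.16] q6 0.70 t 8.3
```

```bash
python3 -m creep '{"gripper":[3,3,3,3,3,3,3,3,3,3,3,3],"travel":[[1.5,-1.8,0],[2.1,-2.55,0],[2.1,-2.55,0],[2.1,-2.55,0],[2.1,-2.55,0],[2.1,-2.55,0],[2.1,-2.55,0],[2.1,-2.55,0],[2.1,-2.55,0],[2.1,-2.55,0],[2.1,-2.55,0],[0,0,0]],"dr":[[0,0,0],[0,0,0],[0,0,0],[0,0,0],[0,0,0],[0,0,0],[0,0,0],[0,0,0],[0,0,0],[0,0,0],[0,0,0],[0,0,0]]}' 60
python3 -m creep '{"gripper":[3,3,3,3,3,3,3,3],"travel":[[0,0,0],[0,0,0],[0,0,0],[0,0,0],[0,0,0],[0,0,0],[0,0,0],[0,0,0]],"dr":[[0,0,-6.4],[0,0,-6.4],[0,0,-6.4],[0,0,-6.4],[0,0,-6.4],[0,0,-6.4],[0,0,-6.4],[0,0,0]]}' 60
python3 -c "
from h import *
plan(.5672,.3108,-.024,76.9)"
```

```text
time_s: 9.28
tcp_pos: [0.5623, 0.3172, 0.119]
ee_rot: [-0.001, 0.96, 0.279, -0.001]
contact_force: [0.9, 0.6, -0.2]
width: 0.0392
finger_force: 40.9
time_s: 9.95
tcp_pos: [0.5628, 0.3114, 0.1192]
ee_rot: [-0.001, 0.782, 0.623, -0.001]
contact_force: [-1.1, -0.5, -1.1]
width: 0.039
finger_force: 66.5
go cm [ 0.06  0.49 14.32] rows>=3.5 cur psi 77.1 turn dz 0.2 tilt [-0.17 -0.06] q6 0.54 t 9.9
```

```bash
python3 -m creep '{"gripper":[3,3,3,3,3,3,3,3],"travel":[[0,0.45,1],[0,0,2.5],[0,0,2.5],[0,0,2.5],[0,0,2.5],[0,0,2],[0,0,1],[0,0,0]],"dr":[[0,0,0],[0,0,0],[0,0,0],[0,0,0],[0,0,0],[0,0,0],[0,0,0],[0,0,0]]}' 60
python3 -c "
from h import *
plan(.5672,.3108,-.0275,76.9)"
```

```text
time_s: 10.62
tcp_pos: [0.5652, 0.3098, -0.0232]
ee_rot: [-0.001, 0.783, 0.621, -0.003]
contact_force: [-0.2, -0.1, -1.0]
width: 0.0392
finger_force: 66.4
go cm [0.15 0.17 0.43] rows>=0.1 cur psi 76.8 turn dz -0.1 tilt [-0.39 -0.13] q6 0.54 t 10.6
```

```bash
python3 -m creep '{"gripper":[3,3,6.5,6.5,6.5,6.5,6.5,6.5,6.5,6.5,6.5,6.5],"travel":[[0,0,0.2],[0,0,0],[0,0,0],[0,0,0],[0,0,0],[0,0,-1],[0,0,-2.5],[0,0,-3],[0,0,-3],[0,0,-3],[0,0,-2],[0,0,0]],"dr":[[0,0,0],[0,0,0],[0,0,0],[0,0,0],[0,0,0],[0,0,0],[0,0,0],[0,0,0],[0,0,0],[0,0,0],[0,0,0],[0,0,0]]}' 60
python3 - <<'E'
from h import *
W=cam("wrist");S=cam("scene");T=cam("top")
o=caddies([W,S,T]); cv2.imwrite("pics/w4.png",W["img"][:,:,::-1])
plan(.4295,.0125,.1,-11.5+90)
E
```

```text
time_s: 11.62
tcp_pos: [0.5722, 0.3125, 0.1321]
ee_rot: [0.002, 0.783, 0.622, 0.006]
contact_force: [1.1, 0.5, 0.7]
width: 0.0646
finger_force: 0.0
wrist [320. 237.] cap [0.5693 0.3094 0.038 ] body [0.5699 0.3118 0.043  0.0391] 75.2 depth cap [0.5698 0.3116 0.0451]
scene [380. 226.] cap [0.4288 0.0121 0.038 ] body [0.433  0.0203 0.0542 0.0432] 69.4 depth cap [0.4302 0.0136 0.04  ]
scene [418. 332.] cap [0.5676 0.3077 0.038 ] body [0.5723 0.3111 0.0459 0.0456] 75.4 depth cap [0.5717 0.3102 0.046 ]
go cm [-32.2   -6.76   2.42] rows>=8.0 cur psi 77.0 turn dz -1.5 tilt [-0.01 -0.  ] q6 0.54 t 11.8
```

View pics/w4.png

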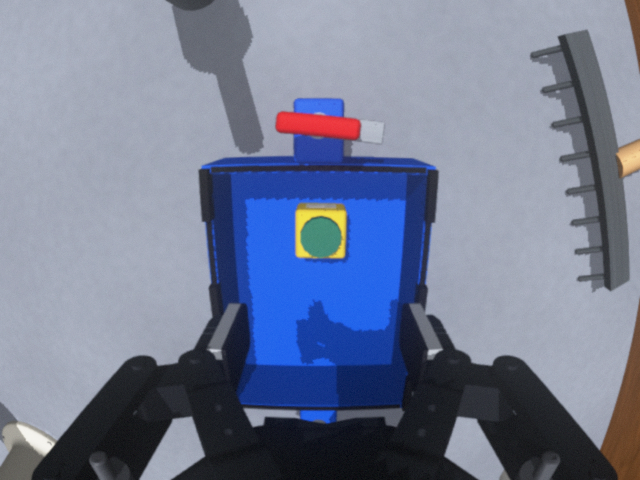

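Caddy A stands on the tub floor at (320,237). Next is caddy B.

```bash
python3 -m creep '{"gripper":[6.5,6.5,6.5,6.5,6.5,6.5,6.5,6.5,6.5,6.5,6.5,6.5],"travel":[[-2.2,-0.48,0],[-3,-0.63,0],[-3,-0.63,0],[-3,-0.63,0],[-3,-0.63,0],[-3,-0.63,0],[-3,-0.63,0],[-3,-0.63,0],[-3,-0.63,0],[-3,-0.63,0],[-3,-0.6,0],[0,0,0]],"dr":[[0,0,0],[0,0,0],[0,0,0],[0,0,0],[0,0,0],[0,0,0],[0,0,0],[0,0,0],[0,0,0],[0,0,0],[0,0,0],[0,0,-1.5]]}'
python3 - <<'E'
from h import *
W=cam("wrist")
o=caddies([W])
plan(.4295,.0125,-.033,78.5)
E
```

```text
time_s: 12.77
tcp_pos: [0.4269, 0.0094, 0.1223]
ee_rot: [-0.001, 0.776, 0.631, -0.002]
contact_force: [-0.3, 0.7, 0.6]
width: 0.0645
finger_force: 0.0
wrist [326. 230.] cap [0.4281 0.0127 0.038 ] body [0.4286 0.0149 0.0434 0.0389] 78.3 depth cap [0.4282 0.013  0.0391]
go cm [ 0.18  0.18 15.55] rows>=3.8 cur psi 78.4 turn dz -0.1 tilt [-0.18  0.02] q6 -0.05 t 12.8
```

```bash
python3 -m creep '{"gripper":[6.5,6.5,6.5,6.5,6.5,6.5,6.5,6.5],"travel":[[0.2,0.1,2],[0,0,3],[0,0,3],[0,0,3],[0,0,2.5],[0,0,1.5],[0,0,0.4],[0,0,0]],"dr":[[0,0,0],[0,0,0],[0,0,0],[0,0,0],[0,0,0],[0,0,0],[0,0,0],[0,0,0]]}' 60
python3 -m creep '{"gripper":[3,3,3,3,3,3,3,3],"travel":[[0,0,0],[0,0,0],[0,0,0],[0,0,0],[0,0,0],[0,0,0],[0,0,0],[0,0,0]],"dr":[[0,0,0],[0,0,0],[0,0,0],[0,0,0],[0,0,0],[0,0,0],[0,0,0],[0,0,0]]}' 60

```

```text
time_s: 13.48
tcp_pos: [0.4291, 0.0153, -0.0317]
ee_rot: [-0.002, 0.774, 0.633, -0.001]
contact_force: [0.1, 0.4, -0.8]
width: 0.0648
finger_force: 0.0
time_s: 14.15
tcp_pos: [0.4328, 0.014, -0.0285]
ee_rot: [0.001, 0.775, 0.632, 0.001]
contact_force: [0.0, 1.3, 5.9]
width: 0.0391
finger_force: 61.6
```

```bash
python3 -m creep '{"gripper":[3,3,3,3,3,3,3],"travel":[[0,0,-1.5],[0,0,-2.5],[0,0,-3],[0,0,-3],[0,0,-3],[0,0,-2.5],[0,0,0]],"dr":[[0,0,0],[0,0,0],[0,0,0],[0,0,0],[0,0,0],[0,0,0],[0,0,0]]}' 60
python3 -c "
from h import *
plan(.5458,.2192,.125,76.9)"
```

```text
time_s: 14.73
tcp_pos: [0.4352, 0.0134, 0.131]
ee_rot: [0.004, 0.775, 0.633, 0.003]
contact_force: [0.8, -1.2, -0.1]
width: 0.0389
finger_force: 60.9
go cm [22.38  6.72  0.66] rows>=5.7 cur psi 78.5 turn dz 1.6 tilt [ 0.61 -0.16] q6 -0.05 t 14.7
```

```bash
python3 -m creep '{"gripper":[3,3,3,3,3,3,3,3,3,3],"travel":[[1.6,0.48,0],[3,0.9,0],[3,0.9,0],[3,0.9,0],[3,0.9,0],[3,0.9,0],[3,0.9,0],[2.8,0.84,0],[0,0,0],[0,0,0]],"dr":[[0,0,0],[0,0,0],[0,0,0],[0,0,0],[0,0,0],[0,0,0],[0,0,0],[0,0,0],[0,0,1.6],[0,0,0]]}' 60
python3 -c "
from h import *
plan(.5458,.2192,-.018,76.9)"
```

```text
time_s: 15.57
tcp_pos: [0.5414, 0.2215, 0.1238]
ee_rot: [-0.0, 0.783, 0.622, -0.001]
contact_force: [0.7, -0.3, -0.8]
width: 0.0387
finger_force: 60.8
go cm [-0.11  0.5  14.17] rows>=3.5 cur psi 76.9 turn dz 0.0 tilt [-0.1  -0.02] q6 0.41 t 15.6
```

```bash
python3 -m creep '{"gripper":[3,3,3,3,3,3,3,3],"travel":[[-0.1,0.4,1],[0,0,2.5],[0,0,2.5],[0,0,2.5],[0,0,2.5],[0,0,2],[0,0,1],[0,0,0]],"dr":[[0,0,0],[0,0,0],[0,0,0],[0,0,0],[0,0,0],[0,0,0],[0,0,0],[0,0,0]]}' 60
python3 -m creep '{"gripper":[3,3,6.5,6.5,6.5,6.5,6.5,6.5,6.5,6.5,6.5,6.5],"travel":[[0,0,0.2],[0,0,0],[0,0,0],[0,0,0],[0,0,0],[0,0,-1],[0,0,-2.5],[0,0,-3],[0,0,-3],[0,0,-3],[0,0,-2],[0,0,0]],"dr":[[0,0,0],[0,0,0],[0,0,0],[0,0,0],[0,0,0],[0,0,0],[0,0,0],[0,0,0],[0,0,0],[0,0,0],[0,0,0],[0,0,0]]}' 60
python3 - <<'E'
from h import *
W=cam("wrist");S=cam("scene");T=cam("top")
o=caddies([W,S])
for c in (T,S):
    l=c["n"]
    for ce,m,a in blobs(mask(c,"white"),2000): p=cloud(c,m);p=p[abs(p[:,2]-.022)<.01]; print(l,ce.round(),*rect(p) if len(p)>500 else "")
    for ce,m,a in blobs(mask(c,"green"),5): P=cast(c,ce,.022)[0]; print("  g",a,P.round(4),cast(c,ce,.052)[0].round(4)) if P[1]<-.15 and P[0]<.65 and P[0]>.3 else 0
plan(.4895,-.2835,.13,-3)
E
```

```text
time_s: 16.23
tcp_pos: [0.5425, 0.217, -0.0183]
ee_rot: [-0.001, 0.784, 0.621, -0.003]
contact_force: [-0.4, 0.3, -0.5]
width: 0.0387
finger_force: 60.8
time_s: 17.23
tcp_pos: [0.5496, 0.2194, 0.1354]
ee_rot: [0.003, 0.783, 0.622, 0.005]
contact_force: [0.8, 0.4, 0.6]
width: 0.065
finger_force: 0.0
wrist [321. 109.] cap [0.5696 0.3109 0.038 ] body [0.5698 0.311  0.0387 0.0386] 76.8 depth cap [0.5695 0.3105 0.0452]
wrist [320. 238.] cap [0.5456 0.2145 0.038 ] body [0.5464 0.2171 0.0425 0.0388] 76.6 depth cap [0.5461 0.2166 0.0451]
scene [398. 299.] cap [0.5435 0.2124 0.038 ] body [0.5484 0.2176 0.0483 0.0448] 73.2 depth cap [0.548  0.2158 0.0464]
scene [418. 332.] cap [0.5676 0.3079 0.038 ] body [0.5723 0.3111 0.0459 0.0456] 75.4 depth cap [0.5719 0.3101 0.046 ]
top [425. 290.] [ 0.4898 -0.2839  0.2147  0.1696] 88.0
top [216. 409.]
  g 7 [ 0.5669 -0.2024  0.022 ] [ 0.5646 -0.1979  0.052 ]
  g 10 [ 0.5635 -0.2884  0.022 ] [ 0.5613 -0.2821  0.052 ]
  g 9 [ 0.5601 -0.3735  0.022 ] [ 0.5579 -0.3653  0.052 ]
  g 71 [ 0.4898 -0.2894  0.022 ] [ 0.4891 -0.2831  0.052 ]
  g 9 [ 0.4189 -0.1975  0.022 ] [ 0.4197 -0.1931  0.052 ]
  g 8 [ 0.4154 -0.2816  0.022 ] [ 0.4163 -0.2755  0.052 ]
  g 9 [ 0.4122 -0.3673  0.022 ] [ 0.4132 -0.3593  0.052 ]
scene [519.  65.]
scene [298. 178.] [ 0.4892 -0.2864  0.2204  0.1746] 87.8
  g 12 [ 0.4115 -0.3691  0.022 ] [ 0.4295 -0.3435  0.052 ]
  g 108 [ 0.477  -0.3008  0.022 ] [ 0.4933 -0.2769  0.052 ]
  g 12 [ 0.4151 -0.2847  0.022 ] [ 0.433  -0.2612  0.052 ]
  g 12 [ 0.5606 -0.3745  0.022 ] [ 0.5749 -0.3488  0.052 ]
  g 14 [ 0.4181 -0.2001  0.022 ] [ 0.4358 -0.1787  0.052 ]
  g 15 [ 0.5635 -0.291   0.022 ] [ 0.5776 -0.2673  0.052 ]
  g 16 [ 0.5673 -0.2049  0.022 ] [ 0.5814 -0.1833  0.052 ]
go cm [-50.15   5.98  -0.2 ] rows>=12.3 cur psi 76.9 turn dz 79.9 tilt [-0.02 -0.  ] q6 0.40 t 17.4
```

Both caddies are in the tub (cap z 0.045). The lid is unmoved at about (0.4895,-0.2845) with yaw about -2.3°. Going to the lid.

```bash
python3 -m creep '{"gripper":[5,5,5,5,5,5,5,5,5,5,5,5],"travel":[[-2.5,0.3,0],[-4,0.48,0],[-4,0.48,0],[-4,0.48,0],[-4,0.48,0],[-4,0.48,0],[-4,0.48,0],[-4,0.48,0],[-4,0.48,0],[-4,0.48,0],[-4,0.48,0],[-4,0.48,0]],"dr":[[0,0,0],[0,0,0],[0,0,0],[0,0,0],[0,0,0],[0,0,0],[0,0,0],[0,0,0],[0,0,0],[0,0,0],[0,0,0],[0,0,0]]}' 60
python3 -m creep '{"gripper":[5,5,5,5],"travel":[[-4,0.4,0],[0,0,0],[0,0,0],[0,0,0]],"dr":[[0,0,0],[0,0,-5.4],[0,0,-5.4],[0,0,0]]}' 60
python3 - <<'E'
from h import *
W=cam("wrist")
for ce,m,a in blobs(mask(W,"green"),25):
    g=np.argwhere(m)[:,::-1]; D=cloud(W,m); P=cast(W,g,.052 if a>400 else .022)
    print(a,ce.round(),P.mean(0).round(4),"depth",np.median(D,0).round(4),rect(P))
tips(W); plan(.4895,-.2845,.05,87.7)
E
```

```text
time_s: 18.38
tcp_pos: [0.4925, -0.248, 0.1262]
ee_rot: [-0.002, 0.783, 0.622, -0.0]
contact_force: [1.3, 0.4, -0.3]
width: 0.05
finger_force: 0.0
time_s: 18.72
tcp_pos: [0.4876, -0.2868, 0.126]
ee_rot: [-0.002, 0.721, 0.693, -0.0]
contact_force: [0.3, 0.5, -0.4]
width: 0.0501
finger_force: 0.0
348 [232. 119.] [ 0.4198 -0.1963  0.022 ] depth [ 0.4202 -0.1964  0.0236] (array([ 0.4199, -0.1962,  0.0157,  0.0161]), 84.9)
338 [425. 119.] [ 0.5684 -0.2021  0.022 ] depth [ 0.5679 -0.2022  0.0237] (array([ 0.5684, -0.2018,  0.0158,  0.0162]), 89.2)
1909 [329. 232.] [ 0.4908 -0.2816  0.052 ] depth [ 0.4908 -0.2806  0.053 ] (array([ 0.491 , -0.2832,  0.0873,  0.0117]), 87.5)
300 [237. 226.] [ 0.4164 -0.2817  0.022 ] depth [ 0.4171 -0.2812  0.0236] (array([ 0.4163, -0.2818,  0.0152,  0.0161]), 87.1)
290 [420. 226.] [ 0.5651 -0.2875  0.022 ] depth [ 0.5647 -0.2871  0.0237] (array([ 0.5651, -0.2873,  0.0153,  0.0161]), 1.5)
173 [623. 283.] [ 0.8115 -0.3584  0.022 ] depth [ 0.7856 -0.3462  0.045 ] (array([ 0.8115, -0.3583,  0.0196,  0.0219]), 19.7)
tip -1 8669 z cm [-5.97 -4.76 -4.22] x [-0.72  1.91]
tip 1 8541 z cm [-5.95 -4.75 -4.24] x [-0.76  1.83]
go cm [0.16 0.18 7.62] rows>=1.9 cur psi 87.5 turn dz -0.2 tilt [-0.15  0.15] q6 -0.70 t 18.8
```

```bash
python3 -m creep '{"gripper":[4.5,4.5,4.5,4.5,4.5,4.5,4.5],"travel":[[0.2,0.3,2],[0,0,3],[0,0,3],[0,0,2.5],[0,0,2],[0,0,0.8],[0,0,0]],"dr":[[0,0,0],[0,0,0],[0,0,0],[0,0,0],[0,0,0],[0,0,0],[0,0,0]]}' 60
python3 - <<'E'
from h import *
W=cam("wrist");tips(W);plan(.4906,-.2846,-.014,87.7); cv2.imwrite("pics/w5.png",W["img"][:,:,::-1])
E
```

```text
time_s: 19.35
tcp_pos: [0.4902, -0.2827, -0.0078]
ee_rot: [-0.003, 0.722, 0.692, -0.0]
contact_force: [-0.2, 0.5, -0.0]
width: 0.0447
finger_force: 0.0
tip -1 12416 z cm [-2.87 -2.8  -2.74] x [-1.49  2.12]
tip 1 11949 z cm [-2.88 -2.81 -2.76] x [-1.19  2.1 ]
go cm [-0.07 -0.08  0.83] rows>=0.2 cur psi 87.6 turn dz -0.1 tilt [-0.11  0.09] q6 -0.70 t 19.4
```

View pics/w5.png

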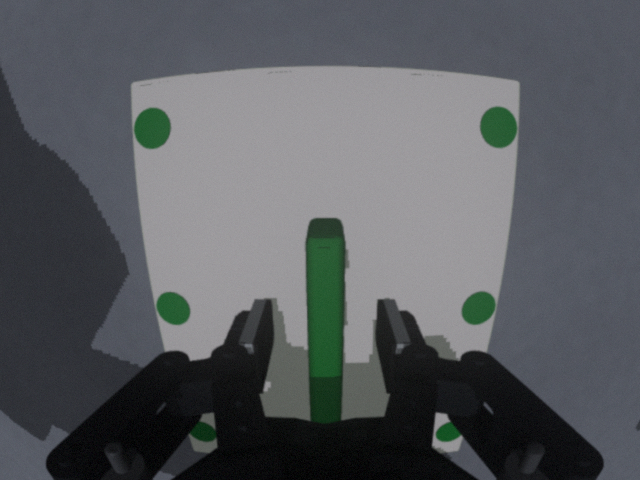

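The fingers straddle the handle at (325,320), between the mid dots. Going 7 mm lower and closing.

```bash
python3 -m creep '{"gripper":[4.5,4.5,0.5,0.5,0.5,0.5,0.5,0.5,0.5,0.5],"travel":[[0,0,0.7],[0,0,0],[0,0,0],[0,0,0],[0,0,0],[0,0,0],[0,0,0],[0,0,0],[0,0,0],[0,0,0]],"dr":[[0,0,0],[0,0,0],[0,0,0],[0,0,0],[0,0,0],[0,0,0],[0,0,0],[0,0,0],[0,0,0],[0,0,0]]}' 110
```

```text
time_s: 20.23
tcp_pos: [0.4926, -0.2856, -0.0107]
ee_rot: [0.001, 0.721, 0.693, -0.0]
contact_force: [-1.0, 0.5, 5.8]
width: 0.0122
finger_force: 108.3
```

```bash
python3 -m creep '{"gripper":[0.5,0.5,0.5,0.5,0.5,0.5,0.5,0.5],"travel":[[0,0,-1],[0,0,-2],[0,0,-2.5],[0,0,-3],[0,0,-3],[0,0,-2.5],[0,0,-1.5],[0,0,0]],"dr":[[0,0,0],[0,0,0],[0,0,0],[0,0,0],[0,0,0],[0,0,0],[0,0,0],[0,0,0]]}' 110
python3 - <<'E'
from h import *
W=cam("wrist");p,M,s=tool()
for ce,m,a in blobs(mask(W,"green"),150):
    D=(cloud(W,m)-p)@M*100; print(a,ce.round(),"tool cm",np.median(D,0).round(2))
plan(.5565,.265,.15,76.85)
E
```

```text
time_s: 20.9
tcp_pos: [0.4941, -0.2866, 0.1476]
ee_rot: [0.004, 0.721, 0.693, 0.0]
contact_force: [0.3, 0.1, -3.5]
width: 0.0118
finger_force: 108.1
1133 [147. 122.] tool cm [ 8.52 -7.28 -3.68]
1123 [501. 122.] tool cm [ 8.52  7.47 -3.74]
6459 [324. 322.] tool cm [ 1.26  0.07 -6.64]
798 [168. 306.] tool cm [ 0.05 -7.29 -3.68]
792 [480. 306.] tool cm [ 0.04  7.46 -3.73]
go cm [55.28  4.11 -0.63] rows>=13.5 cur psi 87.7 turn dz 10.8 tilt [ 0.16 -0.14] q6 -0.70 t 20.9
```

```bash
python3 -m creep '{"gripper":[0.5,0.5,0.5,0.5,0.5,0.5,0.5,0.5,0.5,0.5,0.5,0.5],"travel":[[1.5,0.11,0],[2.5,0.18,0],[3.5,0.26,0],[3.5,0.26,0],[3.5,0.26,0],[3.5,0.26,0],[3.5,0.26,0],[3.5,0.26,0],[3.5,0.26,0],[3.5,0.26,0],[3.5,0.26,0],[3.5,0.26,0]],"dr":[[0,0,0],[0,0,0],[0,0,0],[0,0,0],[0,0,0],[0,0,0],[0,0,0],[0,0,0],[0,0,0],[0,0,0],[0,0,0],[0,0,0]]}' 110
python3 -m creep '{"gripper":[0.5,0.5,0.5,0.5,0.5,0.5,0.5,0.5,0.5,0.5,0.5],"travel":[[3.5,0.26,0],[3.5,0.26,0],[3.5,0.26,0],[2.5,0.2,0],[1.5,0.1,0],[0.8,0.1,0],[0,0,0],[0,0,0],[0,0,0],[0,0,0],[0,0,0]],"dr":[[0,0,0],[0,0,0],[0,0,0],[0,0,0],[0,0,0],[0,0,0],[0,0,3.6],[0,0,3.6],[0,0,3.6],[0,0,0],[0,0,0]]}' 110
python3 - <<'E'
from h import *
W=cam("wrist");p,M,s=tool();
for ce,m,a in blobs(mask(W,"green"),150):
    D=(cloud(W,m)-p)@M*100; print(a,ce.round(),"tool cm",np.median(D,0).round(2))
for n in("top","scene"):
    c=cam(n)
    for ce,m,a in blobs(mask(c,"red"),30):
        P=cast(c,ce,.112)[0];D=cloud(c,m);D=D[D[:,2]>.104]
        if P[1]>.05 and len(D)>5: print(n,P.round(4),np.median(D,0).round(4))
    if n=="top": cv2.imwrite("pics/t6.png",cv2.resize(c["img"][190:340,130:330],(800,600))[:,:,::-1])
for ce,m,a in blobs(mask(W,"red"),100): D=cloud(W,m); print("w red",ce.round(),np.median(D[D[:,2]>.104],0).round(4) if (D[:,2]>.104).sum()>4 else "")
plan(.5565,.265,.15,76.85)
E
```

```text
time_s: 21.95
tcp_pos: [0.5344, 0.106, 0.1404]
ee_rot: [-0.002, 0.721, 0.693, -0.002]
contact_force: [0.4, 0.3, -3.7]
width: 0.0119
finger_force: 107.8
time_s: 22.87
tcp_pos: [0.5543, 0.2549, 0.1421]
ee_rot: [-0.0, 0.783, 0.622, -0.001]
contact_force: [-0.2, -0.3, -3.5]
width: 0.0122
finger_force: 107.8
1131 [147. 122.] tool cm [ 8.58 -7.4  -3.42]
1120 [501. 122.] tool cm [ 8.57  7.34 -3.42]
6448 [324. 322.] tool cm [ 1.33 -0.05 -6.34]
797 [168. 306.] tool cm [ 0.1  -7.42 -3.41]
790 [480. 306.] tool cm [ 0.09  7.34 -3.41]
scene [0.5904 0.3934 0.112 ] [0.5896 0.392  0.1135]
w red [326.  22.] [0.587  0.3919 0.1131]
go cm [ 0.98 -0.04 -0.73] rows>=0.3 cur psi 76.9 turn dz 0.0 tilt [-0.04 -0.02] q6 0.46 t 23.0
```

View pics/t6.png

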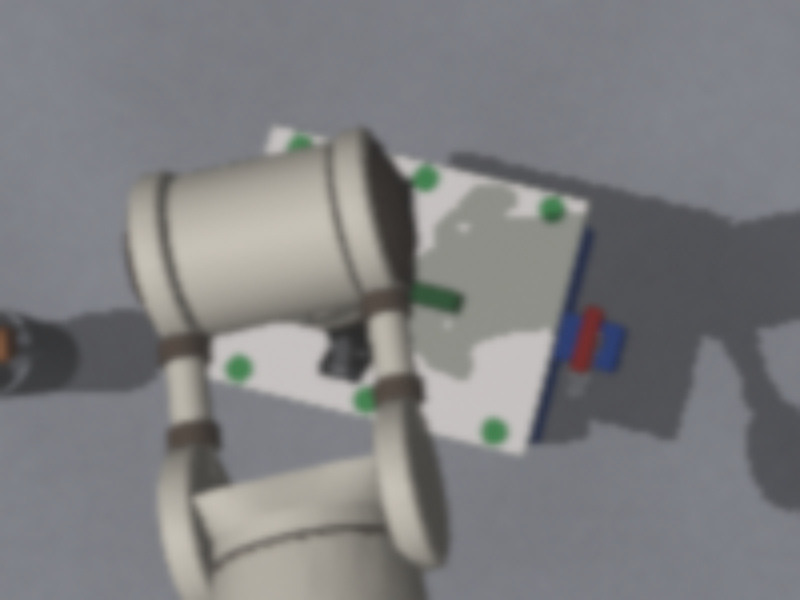

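Top view: lid over the tub and aligned with it. Now lower it in stages.

```bash
python3 -m creep '{"gripper":[0.5,0.5,0.5,0.5,0.5,0.5,0.5],"travel":[[0.9,0,1],[0,0,2],[0,0,2],[0,0,1.5],[0,0,1],[0,0,0],[0,0,0]],"dr":[[0,0,0.2],[0,0,0],[0,0,0],[0,0,0],[0,0,0],[0,0,0],[0,0,0]]}' 110
python3 -c "
from h import *
plan(.5565,.2644,.047,76.6)"
```

```text
time_s: 23.6
tcp_pos: [0.5566, 0.2648, 0.0676]
ee_rot: [-0.0, 0.784, 0.62, -0.0]
contact_force: [-0.3, -0.1, -3.7]
width: 0.0122
finger_force: 107.6
go cm [-0.05  0.    2.06] rows>=0.5 cur psi 76.7 turn dz 0.1 tilt [-0.06 -0.01] q6 0.48 t 23.6
```

```bash
python3 -m creep '{"gripper":[0.5,0.5,0.5,0.5,0.5,0.5,0.5],"travel":[[0,0,0.3],[0,0,0.3],[0,0,0.3],[0,0,0.3],[0,0,0.3],[0,0,0.2],[0,0,0]],"dr":[[0,0,0],[0,0,0],[0,0,0],[0,0,0],[0,0,0],[0,0,0],[0,0,0]]}' 110
```

```text
time_s: 24.18
tcp_pos: [0.5565, 0.2645, 0.0504]
ee_rot: [-0.0, 0.784, 0.62, -0.0]
contact_force: [-0.1, 0.4, -4.0]
width: 0.0117
finger_force: 107.6
```

```bash
python3 -m creep '{"gripper":[0.5,0.5,0.5,0.5],"travel":[[0,0,0.15],[0,0,0.15],[0,0,0.1],[0,0,0]],"dr":[[0,0,0],[0,0,0],[0,0,0],[0,0,0]]}' 110
```

```text
time_s: 24.52
tcp_pos: [0.5572, 0.2647, 0.0482]
ee_rot: [0.0, 0.784, 0.62, 0.0]
contact_force: [-3.4, -1.5, 4.1]
width: 0.0121
finger_force: 109.0
```

Contact at lid height ≈ 59 mm, which is the unpressed gasket. Release and look.

```bash
python3 -m creep '{"gripper":[4.5,4.5,4.5,4.5,4.5,4.5,4.5,4.5,4.5,4.5,4.5,4.5],"travel":[[0,0,0],[0,0,0],[0,0,0],[0,0,0],[0,0,-1],[0,0,-2],[0,0,-3],[0,0,-3],[0,0,-3],[0,0,-2],[0,0,0],[0,0,0]],"dr":[[0,0,0],[0,0,0],[0,0,0],[0,0,0],[0,0,0],[0,0,0],[0,0,0],[0,0,0],[0,0,0],[0,0,0],[0,0,0],[0,0,0]]}' 40
cat >> h.py <<'E'
def dots(W,zt=.081):
    for ce,m,a in blobs(mask(W,"green"),60):
        D=np.median(cloud(W,m),0)
        if D[2]<.05 or D[2]>.16: continue
        P=cast(W,np.argwhere(m)[:,::-1],zt if a<800 else .111).mean(0);d=P[:2]-[.5567,.2654];t=np.radians(-13.4)
        print(a,ce.round(),P.round(4),"depth z %.4f"%D[2],"tub mm",(np.array([d@[np.cos(t),np.sin(t)],d@[-np.sin(t),np.cos(t)]])*1000).round(1))
E
python3 - <<'E'
from h import *
W=cam("wrist");dots(W);cv2.imwrite("pics/w7.png",W["img"][:,:,::-1]);plan(.5567,.2654,.15,76.6)
E
```

```text
time_s: 25.52
tcp_pos: [0.5581, 0.265, 0.1896]
ee_rot: [0.001, 0.784, 0.62, 0.002]
contact_force: [-0.1, 0.8, 0.3]
width: 0.0449
finger_force: 0.0
335 [227. 122.] [0.5046 0.3658 0.081 ] depth z 0.0827 tub mm [-73.9  85.6]
331 [418. 122.] [0.6494 0.3315 0.081 ] depth z 0.0829 tub mm [74.9 85.8]
1807 [323. 233.] [0.5578 0.2683 0.111 ] depth z 0.1120 tub mm [0.4 3.1]
285 [413. 226.] [0.6297 0.2484 0.081 ] depth z 0.0826 tub mm [75.   0.4]
291 [233. 227.] [0.485  0.2826 0.081 ] depth z 0.0825 tub mm [-73.7   0.1]
go cm [ 0.07 -0.04  3.74] rows>=0.9 cur psi 76.7 turn dz 0.1 tilt [0.03 0.01] q6 0.48 t 25.6
```

View pics/w7.png

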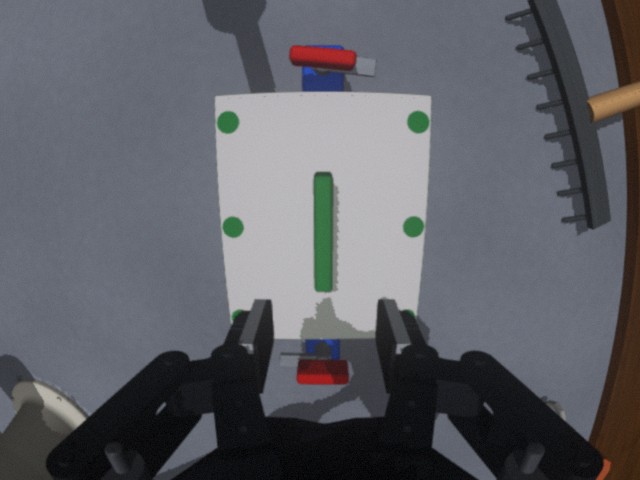

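The lid is seated level on the gasket, with dots at tub (±74, 0/±85) mm. Close the fingers and press the first corner, (+74,+85).

```bash
python3 -m creep '{"gripper":[0,0,0,0,0,0,0,0,0,0,0,0],"travel":[[2.1,1.8,0],[2.1,1.8,0],[2.2,1.9,0],[2.17,1.86,0],[0,0,2.5],[0,0,3],[0,0,3],[0,0,2],[0,0,1.5],[0,0,1],[0,0,0],[0,0,0]],"dr":[[0,0,0],[0,0,0],[0,0,0],[0,0,0],[0,0,0],[0,0,0],[0,0,0],[0,0,0],[0,0,0],[0,0,0],[0,0,0],[0,0,0]]}' 40
cat >> h.py <<'E'
def tub(x,y): return np.array([.5567,.2654])+np.array([.9728,-.2317])*x/1e3+np.array([.2317,.9728])*y/1e3
E
python3 -c "
from h import *
plan(*tub(74,85),.05,76.6)"
```

```text
time_s: 26.57
tcp_pos: [0.6484, 0.3311, 0.0572]
ee_rot: [-0.0, 0.784, 0.62, -0.0]
contact_force: [-0.6, -0.6, -0.1]
width: -0.0
finger_force: 0.0
go cm [-0.01  0.    0.72] rows>=0.2 cur psi 76.7 turn dz 0.1 tilt [-0.01 -0.  ] q6 0.54 t 26.6
```

```bash
for i in 1 2 3; do :; done; python3 -m creep '{"gripper":[0,0,0,0,0],"travel":[[0,0,0.2],[0,0,0.2],[0,0,0.2],[0,0,0],[0,0,0]],"dr":[[0,0,0],[0,0,0],[0,0,0],[0,0,0],[0,0,0]]}'
```

```text
time_s: 26.98
tcp_pos: [0.6484, 0.3311, 0.0514]
ee_rot: [0.0, 0.784, 0.62, 0.0]
contact_force: [-0.8, -0.4, 0.8]
width: -0.0004
finger_force: 0.0
```

```bash
python3 -m creep '{"gripper":[0,0,0,0],"travel":[[0,0,0.15],[0,0,0.15],[0,0,0],[0,0,0]],"dr":[[0,0,0],[0,0,0],[0,0,0],[0,0,0]]}'
```

```text
time_s: 27.32
tcp_pos: [0.6481, 0.331, 0.0479]
ee_rot: [-0.0, 0.784, 0.62, -0.0]
contact_force: [0.4, -0.0, 0.4]
width: 0.0002
finger_force: 0.0
```

```bash
python3 -m creep '{"gripper":[0,0,0,0],"travel":[[0,0,0.15],[0,0,0.15],[0,0,0],[0,0,0]],"dr":[[0,0,0],[0,0,0],[0,0,0],[0,0,0]]}'
```

```text
time_s: 27.65
tcp_pos: [0.6482, 0.331, 0.0449]
ee_rot: [-0.0, 0.784, 0.62, -0.0]
contact_force: [0.3, 0.2, -0.4]
width: -0.0001
finger_force: 0.0
```

```bash
python3 -m creep '{"gripper":[0,0,0,0],"travel":[[0,0,0.15],[0,0,0.15],[0,0,0],[0,0,0]],"dr":[[0,0,0],[0,0,0],[0,0,0],[0,0,0]]}' | grep -E "tcp|contact"; python3 -m creep '{"gripper":[0,0,0],"travel":[[0,0,0.15],[0,0,0],[0,0,0]],"dr":[[0,0,0],[0,0,0],[0,0,0]]}' | grep -E "tcp|contact"; python3 -m creep '{"gripper":[0,0,0],"travel":[[0,0,0.1],[0,0,0],[0,0,0]],"dr":[[0,0,0],[0,0,0],[0,0,0]]}' | grep -E "tcp|contact"
```

```text
tcp_pos: [0.6486, 0.3312, 0.0439]
contact_force: [-3.2, -0.7, 6.4]
tcp_pos: [0.6488, 0.3313, 0.0432]
contact_force: [-4.7, -1.7, 10.2]
tcp_pos: [0.6489, 0.3313, 0.0427]
contact_force: [-5.7, -1.5, 11.3]
```

```bash
python3 -m creep '{"gripper":[0,0,0,0],"travel":[[0,0,0.1],[0,0,0.1],[0,0,0],[0,0,0]],"dr":[[0,0,0],[0,0,0],[0,0,0],[0,0,0]]}' | grep -E "tcp|contact"; python3 -m creep '{"gripper":[0,0,0,0],"travel":[[0,0,0.1],[0,0,0.1],[0,0,0],[0,0,0]],"dr":[[0,0,0],[0,0,0],[0,0,0],[0,0,0]]}' | grep -E "tcp|contact"
```

```text
tcp_pos: [0.6491, 0.3315, 0.0411]
contact_force: [-5.7, -2.1, 14.1]
tcp_pos: [0.6494, 0.3317, 0.0394]
contact_force: [-5.2, -1.1, 14.0]
```

```bash
python3 -m creep '{"gripper":[0,0,0,0],"travel":[[0,0,0.1],[0,0,0.1],[0,0,0],[0,0,0]],"dr":[[0,0,0],[0,0,0],[0,0,0],[0,0,0]]}' | grep -E "tcp|contact"; python3 -m creep '{"gripper":[0,0,0,0],"travel":[[0,0,0.1],[0,0,0],[0,0,0],[0,0,0]],"dr":[[0,0,0],[0,0,0],[0,0,0],[0,0,0]]}' | grep -E "tcp|contact"
```

```text
tcp_pos: [0.6496, 0.3315, 0.0386]
contact_force: [-8.0, -2.5, 18.5]
tcp_pos: [0.6501, 0.3315, 0.0385]
contact_force: [-9.0, -4.1, 21.1]
```

Corner bottomed out at TCP 38.5 mm with 21 N. Next corner is (+74,-85).

```bash
python3 -m creep '{"gripper":[0,0,0,0,0,0,0,0,0,0],"travel":[[0,0,-1],[0,0,-1.8],[-3.4,0,0],[-3.4,0,0],[-3.4,0,0],[-3.4,0,0],[-3.4,0,0],[0,0,0],[0,0,0.7],[0,0,0]],"dr":[[0,0,0],[0,0,0],[0,0,0],[0,0,0],[0,0,0],[0,0,0],[0,0,0],[0,0,0],[0,0,0],[0,0,0]]}' | grep -E "tcp|contact"
python3 -c "
from h import *
plan(*tub(74,-85),.044,76.6)"
```

```text
tcp_pos: [0.6085, 0.1658, 0.0524]
contact_force: [-0.8, -0.2, -0.8]
go cm [-0.01  0.06  0.84] rows>=0.2 cur psi 76.6 turn dz 0.0 tilt [-0.09  0.02] q6 0.31 t 30.6
```

```bash
python3 -m creep '{"gripper":[0,0,0,0,0,0,0,0,0,0],"travel":[[0,0,0.5],[0,0,0.2],[0,0,0.2],[0,0,0.2],[0,0,0.15],[0,0,0.1],[0,0,0.1],[0,0,0.1],[0,0,0],[0,0,0]],"dr":[[0,0,0],[0,0,0],[0,0,0],[0,0,0],[0,0,0],[0,0,0],[0,0,0],[0,0,0],[0,0,0],[0,0,0]]}' | grep -E "tcp|contact"; python3 -m creep '{"gripper":[0,0,0,0],"travel":[[0,0,0.1],[0,0,0.1],[0,0,0],[0,0,0]],"dr":[[0,0,0],[0,0,0],[0,0,0],[0,0,0]]}' | grep -E "tcp|contact"
```

```text
tcp_pos: [0.6094, 0.1664, 0.0402]
contact_force: [-5.0, -0.6, 12.0]
tcp_pos: [0.6098, 0.1663, 0.0387]
contact_force: [-6.9, -1.2, 13.4]
```

```bash
python3 -m creep '{"gripper":[0,0,0,0],"travel":[[0,0,0.1],[0,0,0.1],[0,0,0],[0,0,0]],"dr":[[0,0,0],[0,0,0],[0,0,0],[0,0,0]]}' | grep -E "tcp|contact"; python3 -c "
from h import *
plan(*tub(-74,-85),.052,76.6)"
```

```text
tcp_pos: [0.6109, 0.1664, 0.0382]
contact_force: [-6.7, -0.7, 19.4]
go cm [ -0.09 -14.97  -1.43] rows>=3.7 cur psi 76.7 turn dz 0.1 tilt [0.2 0. ] q6 0.31 t 32.1
```

```bash
python3 -m creep '{"gripper":[0,0,0,0,0,0,0,0,0,0],"travel":[[0,0,-1],[0,0,-1.8],[0,-3,0],[0,-3,0],[0,-3,0],[0,-3,0],[0,-2.9,0],[0,0,0],[0,0,0.7],[0,0,0]],"dr":[[0,0,0],[0,0,0],[0,0,0],[0,0,0],[0,0,0],[0,0,0],[0,0,0],[0,0,0],[0,0,0],[0,0,0]]}' | grep -E "tcp|contact"
python3 -c "
from h import *
plan(*tub(-74,-85),.044,76.6)"
```

```text
tcp_pos: [0.4643, 0.2001, 0.0544]
contact_force: [0.3, 0.1, -0.9]
go cm [-0.    0.07  1.04] rows>=0.3 cur psi 76.7 turn dz 0.1 tilt [-0.   -0.01] q6 0.40 t 33.0
```

```bash
python3 -m creep '{"gripper":[0,0,0,0,0,0,0,0,0,0,0],"travel":[[0,0.05,0.7],[0,0,0.2],[0,0,0.2],[0,0,0.2],[0,0,0.15],[0,0,0.1],[0,0,0.1],[0,0,0.1],[0,0,0.1],[0,0,0],[0,0,0]],"dr":[[0,0,0],[0,0,0],[0,0,0],[0,0,0],[0,0,0],[0,0,0],[0,0,0],[0,0,0],[0,0,0],[0,0,0],[0,0,0]]}' | grep -E "tcp|contact"; python3 -m creep '{"gripper":[0,0,0,0],"travel":[[0,0,0.1],[0,0,0.1],[0,0,0],[0,0,0]],"dr":[[0,0,0],[0,0,0],[0,0,0],[0,0,0]]}' | grep -E "tcp|contact"
```

```text
tcp_pos: [0.4651, 0.1994, 0.0385]
contact_force: [-7.1, -2.8, 17.1]
tcp_pos: [0.4655, 0.1993, 0.0382]
contact_force: [-13.5, -5.7, 30.2]
```

```bash
python3 -m creep '{"gripper":[0,0,0,0,0,0,0,0,0,0],"travel":[[0,0,-1],[0,0,-1.8],[3.4,0,0],[3.4,0,0],[3.4,0,0],[3.4,0,0],[3.4,0,0],[0,0,0],[0,0,0.7],[0,0,0]],"dr":[[0,0,0],[0,0,0],[0,0,0],[0,0,0],[0,0,0],[0,0,0],[0,0,0],[0,0,0],[0,0,0],[0,0,0]]}' | grep -E "tcp|contact"
python3 -c "
from h import *
plan(*tub(-74,85),.044,76.6)"
```

```text
tcp_pos: [0.503, 0.3643, 0.0536]
contact_force: [-0.6, -0.5, -1.4]
go cm [0.12 0.12 0.96] rows>=0.2 cur psi 76.7 turn dz 0.1 tilt [-0.15 -0.09] q6 0.67 t 35.1
```

```bash
python3 -m creep '{"gripper":[0,0,0,0,0,0,0,0,0,0,0],"travel":[[0,0.1,0.7],[0,0,0.2],[0,0,0.2],[0,0,0.2],[0,0,0.15],[0,0,0.1],[0,0,0.1],[0,0,0.1],[0,0,0],[0,0,0],[0,0,0]],"dr":[[0,0,0],[0,0,0],[0,0,0],[0,0,0],[0,0,0],[0,0,0],[0,0,0],[0,0,0],[0,0,0],[0,0,0],[0,0,0]]}' | grep -E "tcp|contact"; python3 -m creep '{"gripper":[0,0,0,0],"travel":[[0,0,0.1],[0,0,0],[0,0,0],[0,0,0]],"dr":[[0,0,0],[0,0,0],[0,0,0],[0,0,0]]}' | grep -E "tcp|contact"
```

```text
tcp_pos: [0.5051, 0.3645, 0.0399]
contact_force: [-4.5, -2.5, 9.8]
tcp_pos: [0.5052, 0.3646, 0.0394]
contact_force: [-5.1, -3.5, 12.7]
```

```bash
python3 -m creep '{"gripper":[0,0,0,0],"travel":[[0,0,0.1],[0,0,0.05],[0,0,0],[0,0,0]],"dr":[[0,0,0],[0,0,0],[0,0,0],[0,0,0]]}' | grep -E "tcp|contact"; python3 -m creep '{"gripper":[0,0,0,0],"travel":[[0,0,0.1],[0,0,0],[0,0,0],[0,0,0]],"dr":[[0,0,0],[0,0,0],[0,0,0],[0,0,0]]}' | grep -E "tcp|contact"
```

```text
tcp_pos: [0.5052, 0.3647, 0.0385]
contact_force: [-7.0, -3.1, 15.0]
tcp_pos: [0.5052, 0.3646, 0.0381]
contact_force: [-7.9, -4.8, 19.7]
```

Now middle (-74, 0).

```bash
python3 -m creep '{"gripper":[0,0,0,0,0,0,0,0,0,0],"travel":[[0,0,-1],[0,0,-1.8],[-2.8,0,0],[-2.8,0,0],[-2.8,0,0],[0,0,0],[0,0,0.6],[0,0,0.4],[0,0,0],[0,0,0]],"dr":[[0,0,0],[0,0,0],[0,0,0],[0,0,0],[0,0,0],[0,0,0],[0,0,0],[0,0,0],[0,0,0],[0,0,0]]}' | grep -E "tcp|contact"
python3 -c "
from h import *
plan(*tub(-74,0),.044,76.6)"
```

```text
tcp_pos: [0.4852, 0.2839, 0.0521]
contact_force: [0.4, -0.4, -0.6]
go cm [-0.15 -0.02  0.81] rows>=0.2 cur psi 76.7 turn dz 0.1 tilt [-0.04 -0.  ] q6 0.55 t 37.8
```

```bash
python3 -m creep '{"gripper":[0,0,0,0,0,0,0,0,0,0],"travel":[[-0.1,0,0.6],[0,0,0.2],[0,0,0.2],[0,0,0.2],[0,0,0.15],[0,0,0.1],[0,0,0.1],[0,0,0],[0,0,0],[0,0,0]],"dr":[[0,0,0],[0,0,0],[0,0,0],[0,0,0],[0,0,0],[0,0,0],[0,0,0],[0,0,0],[0,0,0],[0,0,0]]}' | grep -E "tcp|contact"; python3 -m creep '{"gripper":[0,0,0,0],"travel":[[0,0,0.1],[0,0,0.05],[0,0,0],[0,0,0]],"dr":[[0,0,0],[0,0,0],[0,0,0],[0,0,0]]}' | grep -E "tcp|contact"
```

```text
tcp_pos: [0.4851, 0.2825, 0.0381]
contact_force: [-3.9, -1.7, 7.3]
tcp_pos: [0.4852, 0.2825, 0.038]
contact_force: [-7.3, -2.5, 16.7]
```

```bash
python3 -m creep '{"gripper":[0,0,0],"travel":[[0,0,0.06],[0,0,0],[0,0,0]],"dr":[[0,0,0],[0,0,0],[0,0,0]]}' | grep -E "tcp|contact"
python3 -m creep '{"gripper":[0,0,0,0,0,0,0,0,0,0,0,0],"travel":[[0,0,-1],[0,0,-3],[0,0,-3],[0,3,0],[0,3,0],[0,3,0],[0,3,0],[0,2.8,0],[0,0,3],[0,0,1.8],[0,0,0.4],[0,0,0]],"dr":[[0,0,0],[0,0,0],[0,0,0],[0,0,0],[0,0,0],[0,0,0],[0,0,0],[0,0,0],[0,0,0],[0,0,0],[0,0,0],[0,0,0]]}' | grep -E "tcp|contact"
python3 -c "
from h import *
plan(*tub(74,0),.044,76.6)"
```

```text
tcp_pos: [0.4852, 0.2825, 0.038]
contact_force: [-9.8, -3.1, 21.2]
tcp_pos: [0.6275, 0.2479, 0.0508]
contact_force: [0.1, -0.2, 0.3]
go cm [0.06 0.11 0.68] rows>=0.2 cur psi 76.7 turn dz 0.1 tilt [-0.24 -0.05] q6 0.43 t 40.2
```

```bash
python3 -m creep '{"gripper":[0,0,0,0,0,0,0,0,0,0],"travel":[[0,0.1,0.5],[0,0,0.2],[0,0,0.2],[0,0,0.2],[0,0,0.15],[0,0,0.1],[0,0,0.1],[0,0,0],[0,0,0],[0,0,0]],"dr":[[0,0,0],[0,0,0],[0,0,0],[0,0,0],[0,0,0],[0,0,0],[0,0,0],[0,0,0],[0,0,0],[0,0,0]]}' | grep -E "tcp|contact"; python3 -m creep '{"gripper":[0,0,0,0],"travel":[[0,0,0.1],[0,0,0.05],[0,0,0],[0,0,0]],"dr":[[0,0,0],[0,0,0],[0,0,0],[0,0,0]]}' | grep -E "tcp|contact"
```

```text
tcp_pos: [0.6303, 0.2481, 0.0388]
contact_force: [-0.7, 0.5, 2.1]
tcp_pos: [0.6304, 0.2481, 0.0382]
contact_force: [-2.9, -0.8, 6.7]
```

```bash
python3 -m creep '{"gripper":[0,0,0,0],"travel":[[0,0,0.1],[0,0,0.1],[0,0,0],[0,0,0]],"dr":[[0,0,0],[0,0,0],[0,0,0],[0,0,0]]}' | grep -E "tcp|contact"; python3 -m creep '{"gripper":[0,0,0],"travel":[[0,0,0.08],[0,0,0],[0,0,0]],"dr":[[0,0,0],[0,0,0],[0,0,0]]}' | grep -E "tcp|contact"
python3 -m creep '{"gripper":[0,0,0,0,0,0,0,0],"travel":[[0,0,-1],[0,0,-3],[0,0,-3],[0,0,-3],[-1.5,-3.7,-2],[-1.5,-3.7,0],[0,0,0],[0,0,0]],"dr":[[0,0,0],[0,0,0],[0,0,0],[0,0,0],[0,0,0],[0,0,0],[0,0,0],[0,0,0]]}' | grep -E "tcp|contact"
python3 - <<'E'
from h import *
W=cam("wrist");dots(W,.075)
for ce,m,a in blobs(mask(W,"red"),100): D=cloud(W,m);D=D[D[:,2]>.104];print("red",np.median(D,0).round(4),*rect(D)) if len(D)>20 else 0
E
```

```text
tcp_pos: [0.6305, 0.2481, 0.0381]
contact_force: [-8.0, -1.6, 15.8]
tcp_pos: [0.6305, 0.2481, 0.038]
contact_force: [-10.1, -2.4, 19.8]
tcp_pos: [0.5509, 0.236, 0.1515]
contact_force: [0.5, 0.3, 0.8]
414 [220.  78.] [0.5067 0.366  0.075 ] depth z 0.0766 tub mm [-71.9  86.3]
417 [434.  78.] [0.6517 0.332  0.075 ] depth z 0.0768 tub mm [76.9 86.8]
2604 [327. 201.] [0.5602 0.269  0.111 ] depth z 0.1060 tub mm [2.6 4.4]
390 [224. 198.] [0.4872 0.2827 0.075 ] depth z 0.0765 tub mm [-71.7   0.8]
379 [430. 197.] [0.632  0.2487 0.075 ] depth z 0.0767 tub mm [77.1  1.2]
290 [233. 304.] [0.4678 0.1998 0.075 ] depth z 0.0764 tub mm [-71.3 -84.4]
290 [421. 304.] [0.6125 0.1656 0.075 ] depth z 0.0766 tub mm [ 77.4 -84.1]
red [0.5918 0.3865 0.1128] [0.586  0.3873 0.0057 0.0439] 76.5
```

All six dots read 76.5 ±0.2 mm (biased +1.5 mm), so the lid is fully home. Before turning the left cam I'll check the clearance to the planter.

```bash
python3 - <<'E'
from h import *
for n in("top","scene"):
    c=cam(n);r,k=np.nonzero(c["d"]>0);p=cloud(c,c["d"]>0)
    q=p[(p[:,1]>.45)&(p[:,1]<.9)&(p[:,0]>.3)&(p[:,0]<.75)&(p[:,2]>.03)&(p[:,2]<.35)]
    print(n,len(q),np.percentile(q,[1,50,99],axis=0).round(3).tolist(), "hi",np.percentile(q[q[:,2]>.17],[1,99],axis=0).round(3).tolist())
plan(*tub(0,130),.16,166.6)
E
```

```text
top 789 [[0.484, 0.493, 0.033], [0.511, 0.538, 0.202], [0.541, 0.598, 0.216]] hi [[0.501, 0.492, 0.196], [0.525, 0.599, 0.216]]
scene 1928 [[0.482, 0.495, 0.033], [0.516, 0.546, 0.11], [0.543, 0.599, 0.216]] hi [[0.503, 0.493, 0.173], [0.526, 0.6, 0.217]]
go cm [15.86 -0.51 -0.66] rows>=3.9 cur psi 76.7 turn dz -89.9 tilt [0.1  0.02] q6 0.44 t 42.8
```

The nearest point of the planter handle is 117 mm from the cam axis. The camera sits about 80 mm out and slightly above it, so that's acceptable. Move over the left cam and turn.

```bash
python3 -m creep '{"gripper":[5,5,5,5,5,5,5,5,5,5,5,5],"travel":[[2,-0.06,-0.2],[2.8,-0.1,-0.4],[2.8,-0.1,0],[2.8,-0.1,0],[2.8,-0.1,0],[2.66,-0.05,0],[0,0,0],[0,0,0],[0,0,0],[0,0,0],[0,0,0],[0,0,0]],"dr":[[0,0,0],[0,0,0],[0,0,0],[0,0,0],[0,0,0],[0,0,0],[0,0,-6.9],[0,0,-6.9],[0,0,-6.9],[0,0,-6.9],[0,0,-6.9],[0,0,-6.9]]}' 40 | grep -E "tcp|contact"
python3 -m creep '{"gripper":[5,5,5,5,5,5,5,5,5],"travel":[[0,0,0],[0,0,0],[0,0,0],[0,0,0],[0,0,0],[0,0,0],[0,0,0],[0,0,0],[0,0,0]],"dr":[[0,0,-6.9],[0,0,-6.9],[0,0,-6.9],[0,0,-6.9],[0,0,-6.9],[0,0,-6.9],[0,0,-6.9],[0,0,0],[0,0,0]]}' 40 | grep -E "tcp|contact"
python3 - <<'E'
from h import *
W=cam("wrist")
for ce,m,a in blobs(mask(W,"red"),100): D=cloud(W,m);P=cast(W,np.argwhere(m)[:,::-1],.112);print("red",ce.round(),np.median(D,0).round(4),P.mean(0).round(4),*rect(P)) if np.median(D[:,2])>.09 else 0
cv2.imwrite("pics/w8.png",W["img"][:,:,::-1])
plan(*tub(0,130),.056,166.6)
E
```

```text
tcp_pos: [0.587, 0.3922, 0.1588]
contact_force: [0.1, -0.3, -0.2]
tcp_pos: [0.5866, 0.392, 0.1588]
contact_force: [0.3, 0.1, -0.1]
red [324. 248.] [0.5842 0.3931 0.1131] [0.5848 0.3929 0.112 ] [0.5847 0.393  0.0109 0.0486] 70.9
red [ 26. 247.] [0.5258 0.1441 0.1065] [0.5254 0.1516 0.112 ] [0.5262 0.1514 0.0332 0.0488] 76.5
go cm [-0.05 -0.   10.28] rows>=2.5 cur psi 166.2 turn dz -0.4 tilt [0.03 0.01] q6 -0.91 t 44.6
```

View pics/w8.png

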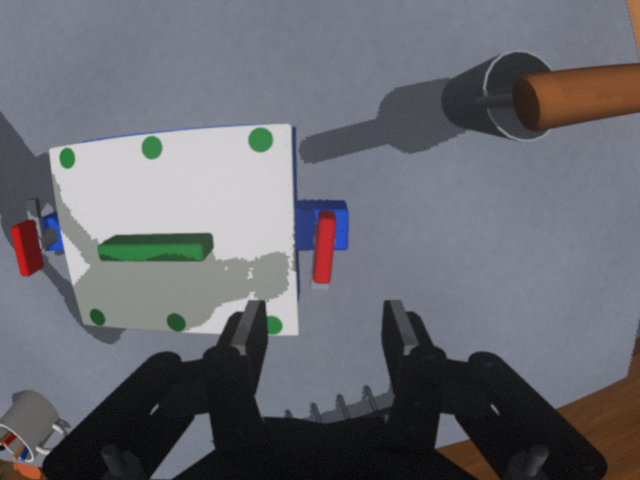

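The bar at (324,248) lies between the fingers, turned about 5° from the tub's x. I'll align, descend and grip.

```bash
python3 -m creep '{"gripper":[5,5,5,5,5,5,5],"travel":[[0,0,1.5],[0,0,3],[0,0,3],[0,0,2],[0,0,0.8],[0,0,0],[0,0,0]],"dr":[[0,0,4.5],[0,0,0],[0,0,0],[0,0,0],[0,0,0],[0,0,0],[0,0,0]]}' 40 | grep -E "tcp|contact"
python3 -m creep '{"gripper":[0.2,0.2,0.2,0.2,0.2,0.2,0.2,0.2,0.2],"travel":[[0,0,0],[0,0,0],[0,0,0],[0,0,0],[0,0,0],[0,0,0],[0,0,0],[0,0,0],[0,0,0]],"dr":[[0,0,0],[0,0,0],[0,0,0],[0,0,0],[0,0,0],[0,0,0],[0,0,0],[0,0,0],[0,0,0]]}' 60
```

```text
tcp_pos: [0.5862, 0.3921, 0.0567]
contact_force: [1.1, 0.6, 0.3]
time_s: 45.93
tcp_pos: [0.5865, 0.3919, 0.058]
ee_rot: [0.001, 0.158, 0.987, 0.0]
contact_force: [-1.2, -1.3, 6.5]
width: 0.0105
finger_force: 60.7
```

Gripped (10.5 mm). Turn clockwise (+z of the tool) in steps, checking force.

```bash
python3 -m creep '{"gripper":[0.2,0.2,0.2,0.2,0.2,0.2],"travel":[[0,0,0],[0,0,0],[0,0,0],[0,0,0],[0,0,0],[0,0,0]],"dr":[[0,0,4],[0,0,5],[0,0,5],[0,0,5],[0,0,0],[0,0,0]]}' 60;python3 -c "
from h import *
plan(*tub(0,130),.056,76.6);print(env.read_state()['moment'])"
```

```text
time_s: 46.43
tcp_pos: [0.5866, 0.3922, 0.058]
ee_rot: [0.001, 0.319, 0.948, 0.001]
contact_force: [-1.1, -1.3, 5.9]
width: 0.0104
finger_force: 60.6
go cm [-0.03 -0.01  0.2 ] rows>=0.1 cur psi 142.8 turn dz 66.2 tilt [0.16 0.06] q6 -0.50 t 46.4
[-0.20580289  0.19268123 -0.09332928]
```

```bash
python3 -m creep '{"gripper":[0.2,0.2,0.2,0.2,0.2,0.2,0.2,0.2],"travel":[[0,0,0],[0,0,0],[0,0,0],[0,0,0],[0,0,0],[0,0,0],[0,0,0],[0,0,0]],"dr":[[0,0,5],[0,0,5],[0,0,5],[0,0,5],[0,0,5],[0,0,5],[0,0,0],[0,0,0]]}' 60;python3 -c "
from h import *
plan(*tub(0,130),.056,76.6);print(env.read_state()['moment'])"
```

```text
time_s: 47.1
tcp_pos: [0.587, 0.3924, 0.058]
ee_rot: [0.001, 0.552, 0.834, 0.002]
contact_force: [1.7, -0.5, 5.7]
width: 0.0108
finger_force: 60.6
go cm [-0.04 -0.04  0.2 ] rows>=0.1 cur psi 113.0 turn dz 36.4 tilt [0.21 0.09] q6 0.02 t 47.1
[-0.07169199 -0.07792136 -0.03930247]
```

```bash
python3 -m creep '{"gripper":[0.2,0.2,0.2,0.2,0.2,0.2,0.2,0.2,0.2,0.2],"travel":[[0,0,0],[0,0,0],[0,0,0],[0,0,0],[0,0,0],[0,0,0],[0,0,0],[0,0,0],[0,0,0],[0,0,0]],"dr":[[0,0,5],[0,0,5],[0,0,5],[0,0,5],[0,0,5],[0,0,5],[0,0,4],[0,0,3],[0,0,0],[0,0,0]]}' 60;python3 -c "
from h import *
plan(*tub(0,130),.056,76.6);print(env.read_state()['moment'])"
```

```text
time_s: 47.93
tcp_pos: [0.5875, 0.3924, 0.058]
ee_rot: [0.001, 0.788, 0.616, 0.002]
contact_force: [2.4, -0.0, 5.0]
width: 0.0107
finger_force: 60.7
go cm [-0.07 -0.05  0.2 ] rows>=0.1 cur psi 76.1 turn dz -0.5 tilt [0.28 0.09] q6 0.66 t 47.9
[-0.0104198  -0.35101513  0.33207715]
```

```bash
python3 -m creep '{"gripper":[0.2,0.2,0.2],"travel":[[0,0,0],[0,0,0],[0,0,0]],"dr":[[0,0,4],[0,0,0],[0,0,0]]}' 60 | grep -E "tcp|cont";python3 -c "
from h import *
plan(*tub(0,130),.056,76.6);print(env.read_state()['moment'])"
python3 -m creep '{"gripper":[4.5,4.5,4.5,4.5,4.5,4.5,4.5,4.5,4.5,4.5],"travel":[[0,0,0],[0,0,0],[0,0,0],[0,0,0],[0,0,-1],[0,0,-2.5],[0,0,-3],[0,0,-3],[0,0,-1],[0,0,0]],"dr":[[0,0,0],[0,0,0],[0,0,0],[0,0,0],[0,0,0],[0,0,0],[0,0,0],[0,0,0],[0,0,0],[0,0,0]]}' 60 | grep -E "tcp|cont"
python3 - <<'E'
from h import *
W=cam("wrist")
for ce,m,a in blobs(mask(W,"red"),100): D=cloud(W,m);P=cast(W,np.argwhere(m)[:,::-1],.112);print("red",ce.round(),np.median(D,0).round(4),P.mean(0).round(4),*rect(P)) if np.median(D[:,2])>.09 else 0
plan(*tub(0,-130),.16,166.6)
E
```

```text
tcp_pos: [0.5876, 0.3924, 0.058]
contact_force: [3.3, 0.4, 5.3]
go cm [-0.07 -0.06  0.2 ] rows>=0.1 cur psi 72.3 turn dz -4.3 tilt [0.31 0.04] q6 0.73 t 48.2
[-0.02023636 -0.44194314  1.60705097]
tcp_pos: [0.5878, 0.3928, 0.1661]
contact_force: [1.1, 0.8, 0.2]
red [323. 245.] [0.588  0.396  0.1128] [0.588  0.3953 0.112 ] [0.5877 0.3948 0.0483 0.011 ] 75.9
go cm [-25.93   2.19   0.22] rows>=6.3 cur psi 71.9 turn dz -94.7 tilt [0.17 0.08] q6 0.74 t 49.1
```

The left cam is locked: it hit the stop at 1.6 N·m and the bar lies at 76° (tub y). On to the right cam.

```bash
python3 -m creep '{"gripper":[4.5,4.5,4.5,4.5,4.5,4.5,4.5,4.5,4.5,4.5,4.5,4.5],"travel":[[-2,0.17,0],[-3.4,0.29,0],[-3.4,0.29,0],[-3.4,0.29,0],[-3.4,0.29,0],[-3.4,0.29,0],[-3.4,0.29,0],[-3.4,0.28,0],[0,0,0],[0,0,0],[0,0,0],[0,0,0]],"dr":[[0,0,0],[0,0,0],[0,0,0],[0,0,0],[0,0,0],[0,0,0],[0,0,0],[0,0,0],[0,0,-6.8],[0,0,-6.8],[0,0,-6.8],[0,0,-6.8]]}' 40 | grep -E "tcp|contact"
python3 -m creep '{"gripper":[4.5,4.5,4.5,4.5,4.5,4.5,4.5,4.5,4.5,4.5,4.5,4.5],"travel":[[0,0,0],[0,0,0],[0,0,0],[0,0,0],[0,0,0],[0,0,0],[0,0,0],[0,0,0],[0,0,0],[0,0,0],[0,0,0],[0,0,0]],"dr":[[0,0,-6.8],[0,0,-6.8],[0,0,-6.8],[0,0,-6.8],[0,0,-6.8],[0,0,-6.8],[0,0,-6.8],[0,0,-6.8],[0,0,-6.8],[0,0,-6.8],[0,0,0],[0,0,0]]}' 40 | grep -E "tcp|contact"
python3 - <<'E'
from h import *
W=cam("wrist")
for ce,m,a in blobs(mask(W,"red"),100): D=cloud(W,m);P=cast(W,np.argwhere(m)[:,::-1],.112);print("red",ce.round(),np.median(D,0).round(4),P.mean(0).round(4),*rect(P)) if np.median(D[:,2])>.09 else 0
plan(*tub(0,-130),.056,166.6)
E
```

```text
tcp_pos: [0.5241, 0.1393, 0.1581]
contact_force: [-0.5, -0.3, 0.1]
tcp_pos: [0.5247, 0.1397, 0.1588]
contact_force: [0.2, 0.4, 0.0]
red [324. 251.] [0.5238 0.1399 0.1129] [0.5243 0.1398 0.112 ] [0.5244 0.1398 0.0111 0.0483] 76.4
red [626. 251.] [0.5839 0.3885 0.113 ] [0.584 0.388 0.112] [0.5833 0.3895 0.0402 0.0157] 77.2
go cm [-0.21 -0.03 10.32] rows>=2.5 cur psi 166.9 turn dz 0.3 tilt [-0.17 -0.  ] q6 -1.30 t 51.1
```

```bash
python3 -m creep '{"gripper":[4.5,4.5,4.5,4.5,4.5,4.5,4.5],"travel":[[-0.15,0,1.5],[0,0,3],[0,0,3],[0,0,2],[0,0,0.8],[0,0,0],[0,0,0]],"dr":[[0,0,0.3],[0,0,0],[0,0,0],[0,0,0],[0,0,0],[0,0,0],[0,0,0]]}' 40 | grep -E "tcp|contact"
python3 -m creep '{"gripper":[0.2,0.2,0.2,0.2,0.2,0.2,0.2,0.2,0.2],"travel":[[0,0,0],[0,0,0],[0,0,0],[0,0,0],[0,0,0],[0,0,0],[0,0,0],[0,0,0],[0,0,0]],"dr":[[0,0,0],[0,0,0],[0,0,0],[0,0,0],[0,0,0],[0,0,0],[0,0,0],[0,0,0],[0,0,0]]}' 60
```

```text
tcp_pos: [0.5277, 0.1395, 0.0583]
contact_force: [-0.4, 0.1, 0.6]
time_s: 52.45
tcp_pos: [0.5287, 0.1383, 0.0599]
ee_rot: [0.001, 0.115, 0.993, -0.001]
contact_force: [-1.9, -4.0, 5.9]
width: 0.0103
finger_force: 61.3
```

```bash
python3 -m creep '{"gripper":[0.2,0.2,0.2,0.2,0.2,0.2,0.2,0.2,0.2,0.2],"travel":[[0,0,0],[0,0,0],[0,0,0],[0,0,0],[0,0,0],[0,0,0],[0,0,0],[0,0,0],[0,0,0],[0,0,0]],"dr":[[0,0,4],[0,0,5],[0,0,5],[0,0,5],[0,0,5],[0,0,5],[0,0,5],[0,0,5],[0,0,0],[0,0,0]]}' 60|grep -E "tcp|con|wid";python3 -c "
from h import *
plan(*tub(0,-130),.056,76.6);print(env.read_state()['moment'])"
```

```text
tcp_pos: [0.528, 0.1373, 0.0598]
contact_force: [-6.2, -8.7, 8.2]
width: 0.0103
go cm [ 0.22 -0.02  0.38] rows>=0.1 cur psi 127.8 turn dz 51.2 tilt [ 0.04 -0.23] q6 -0.62 t 53.3
[-1.34709758  0.76661228  0.00828406]
```

```bash
python3 -m creep '{"gripper":[0.2,0.2,0.2,0.2,0.2,0.2,0.2,0.2,0.2,0.2,0.2,0.2],"travel":[[0.1,0,0],[0.1,0,0],[0,0,0],[0,0,0],[0,0,0],[0,0,0],[0,0,0],[0,0,0],[0,0,0],[0,0,0],[0,0,0],[0,0,0]],"dr":[[0,0,5],[0,0,5],[0,0,5],[0,0,5],[0,0,5],[0,0,5],[0,0,5],[0,0,5],[0,0,5],[0,0,5],[0,0,4],[0,0,0]]}' 60|grep -E "tcp|con|wid";python3 -c "
from h import *
plan(*tub(0,-130),.056,76.6);print(env.read_state()['moment'])"
```

```text
tcp_pos: [0.5264, 0.1369, 0.0598]
contact_force: [-6.4, -14.7, 8.5]
width: 0.0103
go cm [ 0.2  -0.04  0.38] rows>=0.1 cur psi 73.8 turn dz -2.8 tilt [-0.04 -0.48] q6 0.32 t 54.3
[-2.55588445  1.07960383  1.08971289]
```

Stop reached. Release, retreat and check.

```bash
python3 -m creep '{"gripper":[4.5,4.5,4.5,4.5,4.5,4.5,4.5,4.5,4.5,4.5,4.5,4.5],"travel":[[0,0,0],[0,0,0],[0,0,0],[0,0,0],[0,0,-1],[0,0,-2.5],[0,0,-3],[0,0,-3],[0,0,-2],[2,0,-1],[3,0,0],[0,0,0]],"dr":[[0,0,0],[0,0,0],[0,0,0],[0,0,0],[0,0,0],[0,0,0],[0,0,0],[0,0,0],[0,0,0],[0,0,0],[0,0,0],[0,0,0]]}' 40 | grep -E "tcp|cont"
python3 - <<'E'
from h import *
W=cam("wrist");dots(W,.075);S=cam("scene")
for c in(W,S):
  for ce,m,a in blobs(mask(c,"red"),50):
    D=cloud(c,m);P=cast(c,np.argwhere(m&True)[:,::-1],.112)
    if .1<np.median(D[:,2])<.12 and P[:,1].mean()>.05: print(c["n"],"red",ce.round(),P.mean(0).round(4),*rect(D[D[:,2]>.106]))
cv2.imwrite("pics/w9.png",W["img"][:,:,::-1])
E
```

```text
tcp_pos: [0.5417, 0.1929, 0.1853]
contact_force: [0.2, 0.1, -0.7]
308 [410.  26.] [0.6517 0.3322 0.075 ] depth z 0.0769 tub mm [76.9 87. ]
303 [220.  36.] [0.5068 0.3662 0.075 ] depth z 0.0768 tub mm [-71.9  86.5]
2083 [320. 133.] [0.5598 0.2666 0.111 ] depth z 0.1061 tub mm [2.7 1.9]
320 [415. 130.] [0.6321 0.249  0.075 ] depth z 0.0767 tub mm [77.2  1.5]
322 [226. 140.] [0.4873 0.283  0.075 ] depth z 0.0766 tub mm [-71.5   1.1]
278 [415. 234.] [0.6126 0.1659 0.075 ] depth z 0.0766 tub mm [ 77.5 -83.8]
277 [237. 243.] [0.4678 0.1999 0.075 ] depth z 0.0765 tub mm [-71.3 -84.3]
wrist red [324. 305.] [0.5275 0.1427 0.112 ] [0.5267 0.1409 0.0443 0.0107] 74.4
scene red [387. 261.] [0.5295 0.1431 0.112 ] [0.5283 0.1395 0.0429 0.0089] 77.7
scene red [443. 349.] [0.5886 0.3944 0.112 ] [0.5879 0.392  0.0426 0.0102] 77.6
```

View pics/w9.png

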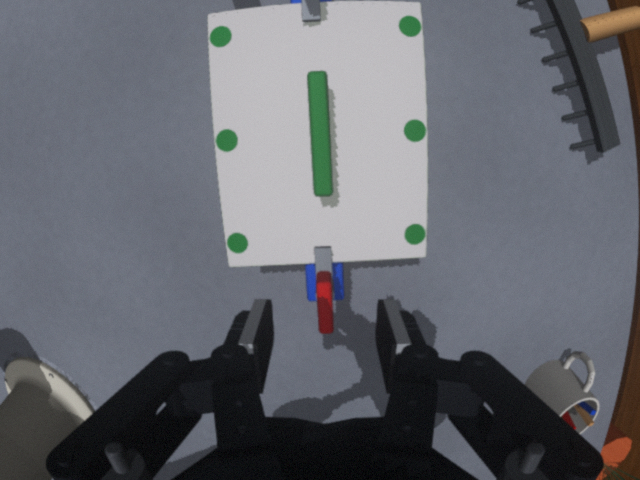

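Both cams are locked: bars along the tub's y and tongues over the lid at (323,262) and (311,10). The lid is level and fully home, and the gripper is clear. Handing in.

```bash
python3 -c "
from station import ticket
print(ticket.sign_off())"
```

```text
the job is handed in; nothing more can be done
None
```

Both yellow caddies I found are in the blue tub, the lid is pressed fully home at all six dots, both red cams are turned to their stops, and the job is handed in at about 54 s; the judge's result was not shown.

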